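# Square a chromatography plate under the viewing lamp and switch on

### The job

With the rubber-tipped glass rod from the beaker, reach in under the lamp and nudge the white chromatography plate across the stage until it lies flush against both metal stop strips, right in their corner; do not touch the plate with the gripper or arm. Stand the rod back in its beaker, rubber end down and let go, and only then turn the lamp's red ball knob clockwise as far as it goes. Leave everything else standing where it is.

Things in the scene. Friction and masses are not known exactly. Their poses are not given: they have to be found in the camera images.
- plate_center (a point): Centre of the loose chromatography plate: square glass plate with a white layer on top, 100 x 100 x 6 mm, 0.11 kg, lying flat, sliding easily, with small coloured spots and a thin dark line near one edge. Point half-way up its thickness; z up, x and y along its edges, at the start within 0.25 rad of the stand's x and y (it need not be turned round).
- plate_bl (a point): The plate's corner at its own +x, +y (50 mm from the centre along each), mid-thickness: the corner that goes into the corner of the stop strips.
- plate_br (a point): The plate's corner at its own +x, -y, mid-thickness.
- plate_fl (a point): The plate's corner at its own -x, +y, mid-thickness.
- stand: Lamp viewing stand, fixed. White base 300 (x) by 350 (y) mm with a flat top, the stage, 30 mm above the bench. Origin: centre of its underside; x away from the robot, y left, turned up to 0.2 rad. Two metal stop strips, 14 mm wide, 13 mm above the stage, form a corner: back strip, inner face at x +100 (y -94 to +116 mm), left strip, inner face at y +110 (x -100 to +100 mm).
- lamp (a point): Centre of the underside of the stand's blue lamp housing, fixed over the stage, axes as the stand: 80 (x) by 146 (y) mm, 45 mm high, underside 200 mm above the bench, on a 22 mm column (295 mm tall) past its left end; open below at front, right and back. The near edge of the plate ends up under it: slant the rod 20 to 45 degrees, hand towards the robot or to the right, to work below it.
- corner (a point): Point where the inner faces of the two stop strips meet, at stage height (30 mm above the bench); axes as the stand. In place, the plate's two edges touch the strips and its centre is at x -50, y -50 mm from this point.
- dial_ball (a point): Centre of the lamp switch's smooth red ball knob, 40 mm diameter, 75 mm above the bench, 45 mm above the stand's top, at the stand's front right (x -95, y -135 mm in its frame), on a 16 mm upright stem with a black skirt 48 mm wide, 7 mm high at its foot. Nothing above it. It turns about its vertical axis; gripped above or below its widest part it slips out.
- dial (a joint): Angle of the ball knob in rad: 0 is off (white dot), grows clockwise seen from above, end stop at 1.30 (violet dot, lamp on). Starts between 0 and 0.25. Stays where it is left; resists with 0.12 N m.
- rod_mid (a point): Middle of the loose glass rod: round, 12 mm thick, 220 mm long, 0.06 kg, pale blue, red rubber on its lower 40 mm, both ends round. Its z points from the rubber end to the plain end. It leans in the beaker, rubber end on the bottom, 30 degrees from vertical, plain end over the rim on the robot's side (within 0.5 rad of -x). 95 mm stands out past the rim: grip it about 70 mm above its middle.
- rod_tip (a point): The end of the rod's red rubber end, on its axis, 110 mm from the middle.
- beaker: Loose clear glass beaker with the rod in it: 80 mm outer and 72 mm inner diameter, 110 mm tall, bottom 5 mm thick, 0.32 kg. Origin: centre of its underside, z up. Stands to the right of the stand, in one of two places (the amber bottle has the other).
- amber: Bystander: amber glass bottle with a label and black cap, 72 mm thick, 150 mm tall, loose, 120 to 190 mm from the beaker. Origin: centre of its underside.
- flask: Bystander: conical glass flask, 86 mm at the foot, 128 mm tall, loose, right of the stand. Origin: centre of its underside.
- vial: Bystander: small amber jar with a blue cap, 26 mm thick, 50 mm tall, loose, on the back right of the stand's base. Origin: centre of its underside.
- calculator: Bystander: grey desk calculator, 75 x 140 x 16 mm, loose, left of the stand. Origin: centre of its underside.
- dish: Bystander: white porcelain bowl, 90 mm wide, 35 mm tall, loose, left of the stand. Origin: centre of its underside.
Mind the look-alikes: they are no part of the job. Of the things that look like the part that bears plate_center, the middle-sized one is meant.

How it is judged:
By the outcome, as a careful person would: the job done as asked, in the order asked, and still so for the second after the job is handed in, with the robot touching nothing.
It also fails if it takes over 61 s, if anything falls off the work surface, if the arm or the gripper's body presses on something with over 40 N, if the wrist force passes 120 N, or if a joint passes its speed limit or range.

### The arm

A 6-joint arm with a two-finger parallel gripper is mounted at the origin on the work surface. World frame = base frame: x ahead of the robot, y to its left, z up, the work surface at z = 0. Lengths are in mm, angles in rad, forces in N, time in s.
With the tool pointing down it reaches from about 300 to 775 mm from the base axis. Payload 14.6 kg.
Tool frame: the origin (TCP) lies between the finger pads; the fingertips stand 11 mm ahead of it and the grasp point (between the pads) lies 8 mm behind it; z points along the fingers, y is the line along which they close (so a half turn about z gives the same grasp; the last joint's range is limited). The gripper opens to 94 mm and grips with 3 to 60 N. Pads are 16 mm wide; open, the fingers measure 119 mm over their backs; the gripper's body (75 mm by 177 mm) begins 78 mm behind the grasp point.
Start: joints at [-1.31, 0.3, 1.521, -0, 1.321, -0.067], TCP at [177.071, -520.706, 216.446] pointing down, gripper open.
Joint ranges: [-3.03, 3.03], [-0.79, 2.21], [0.23, 2.52], [-1.04, 4.18], [0, 3.07], [-2.55, 2.55]. Speed limits (rad/s): [2.22, 2.22, 2.57, 3.14, 3.14, 3.14].

### API

Orientations are given as [roll, pitch, yaw] about the fixed x, y, z axes, in that order (R = Rz(yaw) Ry(pitch) Rx(roll)).
In Python, from cell import manip gives the robot as it stands. The module is installed in compiled form; this text tells all that it offers.
- The arm moves only by the tool arm_command, never from a script. Its argument "rows" is one flat list of numbers, 5 for each row, row after row: the shift along the world's x, y, z in mm, then the turn about the world's z in degrees, then the finger opening in mm, from 0 to 94. In form: [dx, dy, dz, twist, jaw, dx, dy, dz, twist, jaw, ...]. A call has 1 to 5 rows; each row shifts and turns the commanded pose from where the row before left it; what a row does not reach is not made up. A row lasts 1/8 s, in which the tool goes at most 62.5 mm and 10.7 degrees, less where a joint would pass 70% of its speed; a pose out of reach is approached as far as the arm can. A call is refused whole if a number of a shift passes 62.5 or a number of a turn 10.7, either way. A call with a gripper value outside its range is refused whole. The fingers move at their own pace and stop on an object; "newtons" is the grip in N (left out, the last holds). Time passes only in rows, so rows that do not move let the fingers close. It gives the time, the measured TCP pose, the force and the opening at its end, in the units of the state.
- manip.read_state(): the state, without advancing time (a new reading comes with each control period).
- manip.camera(name): name is "scene" or "top"; returns a dict with "image" (400x640x3 uint8, blue, green, red), "z_map" (400x640 float32, mm along the optical axis (not along the pixel's ray), 0 where there is no reading), "fx", "fy", "cx", "cy" (pixels), "pose" (4x4, takes a point from camera to world coordinates). Camera axes: x right, y down, z forward; pixel columns grow to the right and rows downward; lengths in mm; the calibration is good to about 2 mm. A picture is of the moment at which its call begins.
- manip.sign_off(): hands the job in, once; it reports no verdict.
The state is a dict: "clock": time; "joints": joint angles; "qd": joint speeds; "effort": joint torques, N m; "eef_pos": TCP position; "eef_rot": TCP orientation; "wrist_force": force on the tool from outside, world axes, zero at the start; "moment": the same for the moment, N m; "finger_gap": finger opening in mm.
Only numpy, scipy, OpenCV 4.12 (cv2) and the standard library are available. Lean on these libraries where they do the work, as an engineer would, in place of code of your own. Each camera call takes 0.05 s, during which the arm holds its last target. There are 200 camera calls.

## Working session

There is one attempt and no reset: what is moved stays moved. The work goes in short steps, Python scripts to look and compute and a tool call to move; the robot and the scene stay as the last step left them, time stands still between calls to the robot, and variables do not carry over. Pictures are saved under pics/ and viewed, on a budget of 10 in all, crops included, one or two more only if the job needs it, and the job is handed in when it is done.

Besides the shell and the picture viewer there is one more tool, called as name(argument=value, ...), one argument or row to a line, values as JSON. arm_command: Moves the arm, as the interface text tells. Its arguments: {"type":"object","properties":{"rows":{"type":"array","items":{"type":"number"}},"newtons":{"type":"number"}},"required":["rows"]}

```bash
mkdir -p pics
cat > h.py <<'E'
import numpy as np, cv2
from cell import manip
def grab(n):
    c=manip.camera(n); np.savez(''+n+'.npz',**c); return c
def world(c,u,v):
    z=c['z_map'][int(v),int(u)]
    return (c['pose']@[(u-c['cx'])/c['fx']*z,(v-c['cy'])/c['fy']*z,z,1])[:3]
def plane(c,u,v,h):
    d=c['pose'][:3,:3]@[(u-c['cx'])/c['fx'],(v-c['cy'])/c['fy'],1]; o=c['pose'][:3,3]
    return o+d*(h-o[2])/d[2]
def proj(c,p):
    q=np.linalg.inv(c['pose'])@[*p,1]; return q[0]/q[2]*c['fx']+c['cx'],q[1]/q[2]*c['fy']+c['cy']
E
python3 - <<'E'
from h import *
for n in('scene','top'):
    c=grab(n); cv2.imwrite(f'pics/{n}0.png',c['image']); print(n,c['fx'],c['cx'],c['cy'],c['pose'].round(3).tolist())
print(manip.read_state())
E
```

```text
scene 395.2167325263036 323.2826907011061 198.6633122918176 [[0.254, 0.64, -0.725, 1271.189], [0.967, -0.168, 0.19, -205.006], [-0.001, -0.749, -0.662, 835.176], [0.0, 0.0, 0.0, 1.0]]
top 484.8073505082971 323.07719500992795 198.60603285003077 [[-0.019, -0.989, 0.149, 302.996], [-1.0, 0.02, 0.009, -18.464], [-0.011, -0.149, -0.989, 1544.606], [0.0, 0.0, 0.0, 1.0]]
{'clock': 0.1, 'joints': array([-1.30960536e+00,  3.00392780e-01,  1.52149495e+00, -3.17534711e-06,
        1.32070733e+00, -6.66137061e-02]), 'qd': array([-0.00027511,  0.00012485,  0.0011285 ,  0.00017794, -0.00011591,
       -0.0020849 ]), 'effort': array([ 1.97869012e-03, -5.32643259e+01, -3.53284264e+01,  7.09859957e-02,
        2.35170621e-02, -6.95061954e-05]), 'eef_pos': array([ 177.014199  , -520.50710063,  215.96572445]), 'eef_rot': array([-3.14059227e+00, -6.36553104e-05,  3.27805426e-01]), 'wrist_force': array([0.88889691, 0.07997565, 0.44805116]), 'moment': array([0.0284475 , 0.01876853, 0.03185831]), 'finger_gap': 94.28094869215116}
```

View pics/scene0.png

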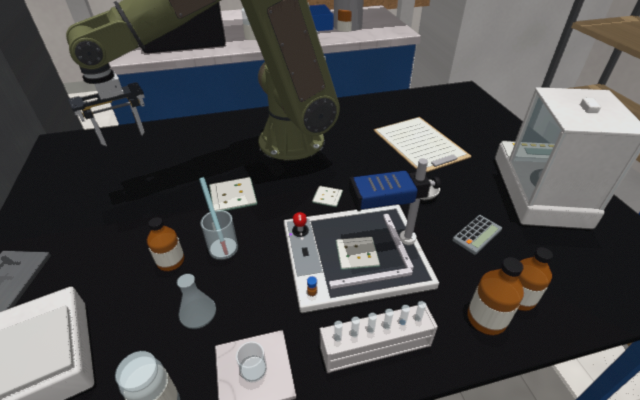

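View pics/top0.png

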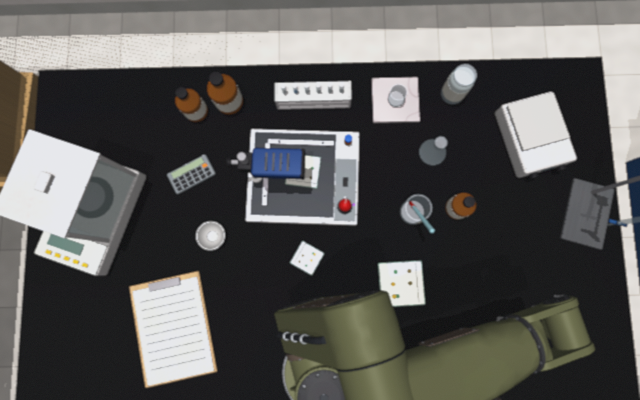

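Run:
```python
from h import *
T=manip and dict(np.load('top.npz'));S=dict(np.load('scene.npz'))
a=cv2.resize(T['image'][120:255,235:480],None,fx=3.2,fy=3.2,interpolation=cv2.INTER_CUBIC)[:, :784]
cv2.imwrite('pics/topc.png',a)
b=cv2.resize(S['image'][170:310,190:450],None,fx=3,fy=3,interpolation=cv2.INTER_CUBIC)
cv2.imwrite('pics/scc.png',b)
for n,c in(('top',T),('scene',S)):
    hsv=cv2.cvtColor(c['image'],cv2.COLOR_BGR2HSV);h,s,v=cv2.split(hsv)
    for name,m in(('red',((h<8)|(h>172))&(s>150)&(v>80)),('cyan',(h>80)&(h<100)&(s>50)&(v>110)),('blue',(h>105)&(h<125)&(s>150)&(v>60))):
        k,l,st,ce=cv2.connectedComponentsWithStats(m.astype('uint8'))
        for i in range(1,k):
            if st[i,4]>12: print(n,name,st[i].tolist(),ce[i].round(1),world(c,*ce[i]).round(0))
    # white base: z 25..35 
    v_,u_=np.mgrid[0:400,0:640];z=c['z_map'];P=np.stack([(u_-c['cx'])/c['fx']*z,(v_-c['cy'])/c['fy']*z,z,np.ones_like(z)],-1)@c['pose'].T
    m=(P[...,2]>22)&(P[...,2]<52)&(P[...,0]>300)&(P[...,0]<760)&(abs(P[...,1]-0)<330)
    k,l,st,ce=cv2.connectedComponentsWithStats(m.astype('uint8'));i=1+st[1:,4].argmax();print('base',st[i])
    q=P[l==i];r=cv2.minAreaRect(q[:,:2].astype('float32'));print(r,np.median(q[:,2]))
```

```text
top red [339, 200, 12, 12, 110] [344.5 205.4] [499. -70.  95.]
top cyan [413, 207, 22, 26, 110] [424.6 220.9] [ 442. -298.  148.]
top cyan [54, 237, 10, 7, 19] [ 59.3 239.6] [414. 796.  82.]
top blue [346, 135, 5, 7, 30] [347.9 138.3] [714. -87.  73.]
top blue [251, 148, 50, 30, 418] [273.2 160. ] [608. 127. 249.]
top blue [628, 160, 12, 17, 144] [633.9 168.6] [  754. -1459.  -700.]
top blue [630, 182, 10, 34, 256] [635.4 197.8] [  615. -1450.  -698.]
top blue [609, 219, 8, 5, 25] [612.6 221. ] [ 427. -810.  195.]
base [ 246  130  114   95 8175]
((606.2615966796875, 57.3165283203125), (350.298583984375, 300.8619689941406), 86.971435546875) 31.474714171697315
scene red [293, 212, 13, 15, 140] [299.3 218.8] [518. -75.  90.]
scene cyan [200, 178, 21, 51, 230] [209.3 202.4] [ 452. -299.  143.]
scene blue [310, 5, 23, 26, 448] [321.8  17.3] [-622.  283.  244.]
scene blue [326, 46, 89, 51, 3442] [370.4  70.1] [-452.  482.   37.]
scene blue [119, 61, 149, 61, 5828] [198.3  90.2] [-444. -328.   37.]
scene blue [112, 98, 16, 7, 56] [119.3 101.4] [-452. -661.   24.]
scene blue [114, 106, 21, 18, 261] [124.3 114.9] [-452. -661.  -42.]
scene blue [354, 171, 63, 38, 1547] [385.9 189.4] [630. 113. 244.]
scene blue [308, 277, 8, 11, 72] [311.5 281.8] [719. -89.  78.]
scene blue [577, 342, 63, 58, 1411] [615.1 374.7] [ 945.  865. -452.]
base [  284   205   154   104 10846]
((607.854248046875, 57.152000427246094), (349.9712219238281, 303.36541748046875), 87.1036605834961) 31.56343625148321
```

View pics/topc.png

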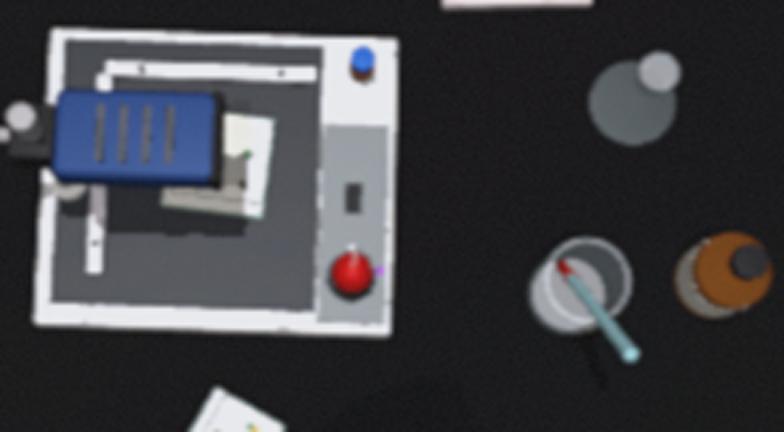

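View pics/scc.png

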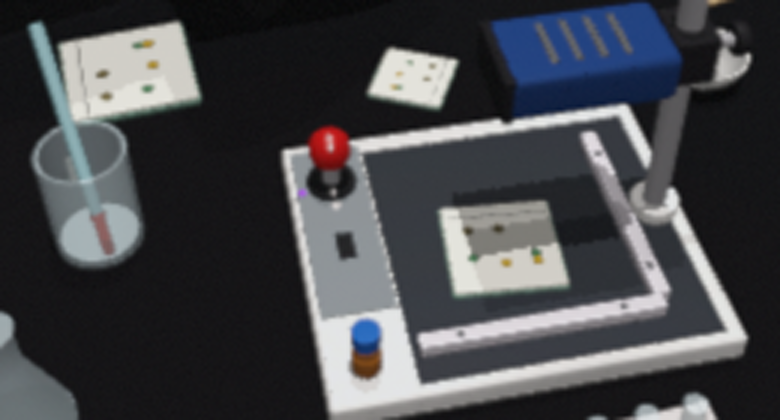

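```bash
cat >> h.py <<'E'
def ray(c,u,v):
    d=c['pose'][:3,:3]@[(u-c['cx'])/c['fx'],(v-c['cy'])/c['fy'],1]; return c['pose'][:3,3],d/np.linalg.norm(d)
def tri(c1,p1,c2,p2):
    A=np.zeros((3,3));b=np.zeros(3);L=[ray(c1,*p1),ray(c2,*p2)]
    for o,d in L: M=np.eye(3)-np.outer(d,d);A+=M;b+=M@o
    x=np.linalg.solve(A,b); return x,[np.linalg.norm(np.cross(x-o,d)).round(1) for o,d in L]
def mask(c,kind):
    h,s,v=cv2.split(cv2.cvtColor(c['image'],cv2.COLOR_BGR2HSV))
    return {'cyan':(h>80)&(h<100)&(s>50)&(v>110),'red':((h<8)|(h>172))&(s>120)&(v>70)}[kind]
def plate(c,seed,thr=95):
    g=cv2.cvtColor(c['image'],cv2.COLOR_BGR2GRAY); k,l=cv2.connectedComponents((g>thr).astype('uint8'),connectivity=4)
    m=(l==l[seed[1],seed[0]]); v,u=np.nonzero(m)
    H=[]
    for du in(-.5,.5):
        for dv in(-.5,.5): H+= [plane(c,a+du,b+dv,36)[:2] for a,b in zip(u,v)]
    return cv2.minAreaRect(np.array(H,dtype='float32')),m.sum()
E
python3 - <<'E'
from h import *
T=dict(np.load('top.npz'));S=dict(np.load('scene.npz'))
print('ball',tri(T,(344.5,205.4),S,(299.3,218.8)))
for t in (80,95,110): 
    r,n=plate(S,(360,258),t); print('plate',r,n,cv2.boxPoints(r).round(0).tolist())
# strips corner by hand: scene inner corner top z=43
for p in((596,140),(664,292),(420,337)): print('strip',plane(S,p[0]/3+190,p[1]/3+170,43).round(0))
E1=(202.7,179.3);E0=(431.9,230.6)
print('plain end',tri(T,E0,S,E1))
N=[]
for c,x0,x1,y0,y1 in((T,400,445,195,240),(S,190,235,170,265)):
    m=mask(c,'cyan'); mm=np.zeros_like(m); mm[y0:y1,x0:x1]=m[y0:y1,x0:x1]
    v,u=np.nonzero(mm); vx,vy,a,b=cv2.fitLine(np.stack([u,v],1).astype('float32'),cv2.DIST_HUBER,0,.01,.01).ravel()
    o,d1=ray(c,a,b);_,d2=ray(c,a+20*vx,b+20*vy);n=np.cross(d1,d2);n/=np.linalg.norm(n);N.append((n,n@o));print(a,b,vx,vy)
d=np.cross(N[0][0],N[1][0]);d/=np.linalg.norm(d);d*=np.sign(d[2])
for h in (10,100,150,195): print('rod at',h,np.linalg.solve([N[0][0],N[1][0],[0,0,1]],[N[0][1],N[1][1],h]).round(1))
print('dir',d,np.degrees(np.arccos(d[2])),np.degrees(np.arctan2(d[1],d[0])))
for p in((590,280,110),(567,295,3)): print('beaker top',plane(T,p[0]/3.2+235,p[1]/3.2+120,p[2]).round(0))
for p in((81,153,110),(97,235,5)): print('beaker sc',plane(S,p[0]/3+190,p[1]/3+170,p[2]).round(0))
print('flask',plane(T,632/3.2+235,105/3.2+120,20),'amber',plane(T,745/3.2+235,262/3.2+120,150))
# lamp top
for n,c in(('T',T),('S',S)):
    v_,u_=np.mgrid[0:400,0:640];z=c['z_map'];P=np.stack([(u_-c['cx'])/c['fx']*z,(v_-c['cy'])/c['fy']*z,z,np.ones_like(z)],-1)@c['pose'].T
    m=(abs(P[...,2]-245)<8)&(abs(P[...,0]-600)<100)&(P[...,1]>-50)&(P[...,1]<200)&(cv2.cvtColor(c['image'],cv2.COLOR_BGR2HSV)[...,1]>90)
    print('lamp',cv2.minAreaRect(P[m][:,:2].astype('float32')))
E
```

```text
ball (array([502.00591594, -71.46076821,  73.99102387]), [np.float64(0.6), np.float64(0.6)])
plate ((625.01611328125, 55.7443733215332), (107.1815414428711, 108.60777282714844), 81.80088806152344) 1174 [[564.0, 10.0], [671.0, -5.0], [686.0, 101.0], [579.0, 117.0]]
plate ((624.38623046875, 56.121009826660156), (105.8403549194336, 106.56666564941406), 81.76187133789062) 1128 [[564.0, 11.0], [670.0, -4.0], [685.0, 101.0], [579.0, 116.0]]
plate ((623.9620361328125, 56.10053253173828), (104.7242660522461, 105.70074462890625), 81.74237060546875) 1088 [[564.0, 12.0], [669.0, -3.0], [684.0, 100.0], [579.0, 116.0]]
strip [527. 184.  43.]
strip [714. 171.  43.]
strip [706. -41.  43.]
plain end (array([ 410.58909377, -307.01476212,  190.17000877]), [np.float64(1.6), np.float64(1.6)])
424.32526 220.60312 0.6221577 0.7828919
209.33736 202.53561 0.31044355 0.9505918
rod at 10 [ 514.3 -283.2   10. ]
rod at 100 [ 464.1 -295.2  100. ]
rod at 150 [ 436.2 -301.9  150. ]
rod at 195 [ 411.1 -307.9  195. ]
dir [-0.48395007 -0.11607577  0.8673631 ] 29.846354129945446 -166.51235472693875
beaker top [ 486. -292.  110.]
beaker top [ 486. -289.    3.]
beaker sc [ 492. -287.  110.]
beaker sc [ 492. -291.    5.]
flask [ 674.43881452 -360.01248828   20.        ] amber [ 494.95093532 -425.29189094  150.        ]
lamp ((604.2261962890625, 119.60842895507812), (138.3465118408203, 79.79995727539062), 87.58890533447266)
lamp ((607.0347900390625, 118.09066772460938), (142.017822265625, 81.9376449584961), 86.1762466430664)
```

arm_command(
  rows=[30,26,14,-5.3,94,32,27,0,0,94,32,27,0,0,94,32,27,0,0,94,32,27,0,0,94],
  newtons=40,
)

```text
clock: 0.72
eef_pos: [335.9, -385.6, 230.2]
eef_rot: [-3.141, 0.0, 0.235]
wrist_force: [-0.3, -0.5, -0.2]
finger_gap: 93.8
```

arm_command(
  rows=[32,28,0,0,94,32,28,0,0,94,30,27,0,0,94,0,0,0,0,94],
)

```text
clock: 1.23
eef_pos: [430.3, -302.1, 230.1]
eef_rot: [-3.141, 0.0, 0.238]
wrist_force: [-0.8, 0.3, 0.7]
finger_gap: 93.6
```

arm_command(
  rows=[-1,-1,-40,0,94,0,0,-36,0,94,0,0,0,0,40,0,0,0,0,10,0,0,0,0,0],
  newtons=40,
)

```text
clock: 1.85
eef_pos: [428.5, -305.3, 156.0]
eef_rot: [3.14, -0.001, 0.235]
wrist_force: [-0.7, 0.8, 0.5]
finger_gap: 67.8
```

arm_command(
  rows=[0,0,0,0,0,0,0,0,0,0,0,0,0,0,0],
)

```text
clock: 2.22
eef_pos: [428.1, -304.7, 154.6]
eef_rot: [3.141, -0.0, 0.235]
wrist_force: [-0.4, -0.1, -0.7]
finger_gap: 37.4
```

arm_command(
  rows=[0,0,0,0,0,0,0,0,0,0,0,0,0,0,0,0,0,0,0,0],
)

```text
clock: 2.72
eef_pos: [428.1, -304.7, 154.5]
eef_rot: [-3.142, 0.0, 0.235]
wrist_force: [-0.6, -0.0, -0.1]
finger_gap: 11.4
```

arm_command(
  rows=[-5,-1,9,0,0,-15,-4,28,0,0,-18,-4,32,0,0,-18,-4,32,0,0,-20,-5,36,0,0],
)

```text
clock: 3.35
eef_pos: [351.0, -322.6, 292.9]
eef_rot: [3.142, 0.0, 0.235]
wrist_force: [0.5, -0.2, -0.1]
finger_gap: 11.2
```

```bash
cat >> h.py <<'E'
def rodline(T,S,bt,bs):
    N=[];ps=[]
    for c,(x0,x1,y0,y1) in((T,bt),(S,bs)):
        m=mask(c,'cyan'); mm=np.zeros_like(m); mm[y0:y1,x0:x1]=m[y0:y1,x0:x1]
        v,u=np.nonzero(mm); vx,vy,a,b=cv2.fitLine(np.stack([u,v],1).astype('float32'),cv2.DIST_HUBER,0,.01,.01).ravel()
        o,d1=ray(c,a,b);_,d2=ray(c,a+20*vx,b+20*vy);n=np.cross(d1,d2);n/=np.linalg.norm(n);N.append((n,n@o))
    d=np.cross(N[0][0],N[1][0]);d/=np.linalg.norm(d);d*=np.sign(d[2])
    f=lambda h:np.linalg.solve([N[0][0],N[1][0],[0,0,1]],[N[0][1],N[1][1],h])
    return d,f
E
python3 - <<'E'
from h import *
T=grab('top');S=grab('scene')
a=cv2.resize(T['image'][150:290,340:480],(560,560));b=cv2.resize(S['image'][90:290,130:330],(560,560)) 
cv2.imwrite('pics/lift.png',np.hstack([a[:,:400],b[:,:400]]))
E
```

```text
(no output)
```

View pics/lift.png

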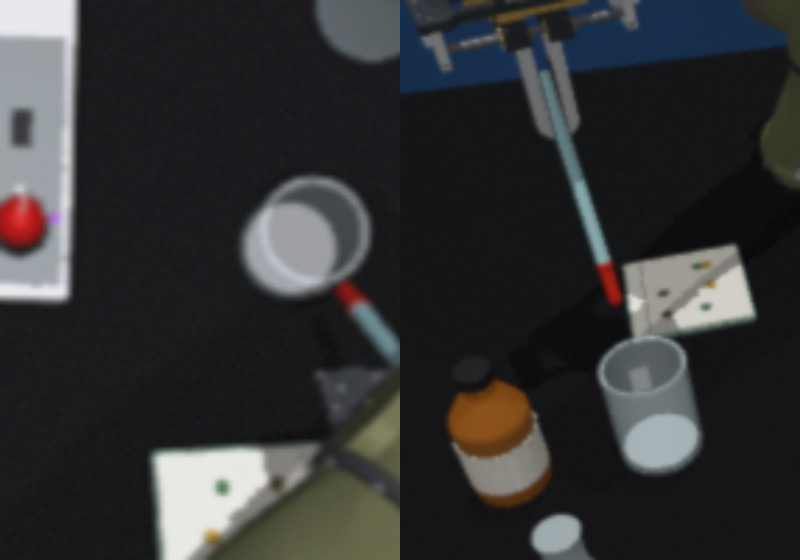

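```bash
cat > tip.py <<'E'
from h import *
import sys
def redext(c,box,lowest):
    x0,x1,y0,y1=box;m=mask(c,'red')[y0:y1,x0:x1];v,u=np.nonzero(m);return u+x0,v+y0
E
python3 - <<'E'
from h import *
T=dict(np.load('top.npz'));S=dict(np.load('scene.npz'))
print(tri(T,(425.8,221.3),S,(207,198)))
for c,b in((T,(415,450,205,250)),(S,(190,220,175,205))):
    x0,x1,y0,y1=b;v,u=np.nonzero(mask(c,'red')[y0:y1,x0:x1]);print(len(u),u.min()+x0,u.max()+x0,v.min()+y0,v.max()+y0,u.mean()+x0,v.mean()+y0)
d,f=rodline(T,S,(415,460,205,260),(170,220,115,205));print(d,np.degrees(np.arccos(d[2])),np.degrees(np.arctan2(d[1],d[0])),f(300),f(150))
q=manip.read_state();print(q['eef_pos'],q['joints'])
# beaker
print(plane(T,316/4+340,233/4+150,110),plane(S,(643-400)/2.8+130,368/2.8+90,110))
E
```

```text
(array([ 440.89055673, -302.23741952,  149.78525615]), [np.float64(1.1), np.float64(1.1)])
30 424 431 220 226 426.8333333333333 223.03333333333333
79 200 208 183 198 204.58227848101265 190.78481012658227
[-0.47400232 -0.11324895  0.87321044] 29.16611554643339 -166.56275452503274 [ 353.04991927 -323.43202675  300.        ] [ 434.47398898 -303.9781342   150.        ]
[ 351.29660394 -323.78939712  295.69958225] [-8.21178249e-01  8.05544681e-02  1.59778238e+00 -3.32063004e-04
  1.45671809e+00  5.15724373e-01]
[ 484.22902195 -290.97001431  110.        ] [ 493.25971298 -288.09675279  110.        ]
```

arm_command(
  rows=[29,29,0,6,0,29,29,0,6,0,29,29,0,6,0,29,29,0,6,0,29,29,0,6,0],
)

```text
clock: 4.08
eef_pos: [497.8, -176.4, 290.9]
eef_rot: [-3.141, 0.0, 0.762]
wrist_force: [0.5, -1.3, -0.6]
finger_gap: 11.3
```

arm_command(
  rows=[29,29,0,6,0,29,29,0,6,0,30,29,0,3,0,0,0,0,0,0],
)

```text
clock: 4.58
eef_pos: [586.0, -88.7, 290.1]
eef_rot: [-3.14, 0.0, 1.024]
wrist_force: [-0.7, -0.1, -0.9]
finger_gap: 11.6
```

arm_command(
  rows=[0,-2,-30,0,0,0,0,-30,0,0,0,0,-30,0,0,0,0,-15,0,0,0,0,0,0,0],
)

```text
clock: 5.2
eef_pos: [584.6, -92.9, 186.0]
eef_rot: [-3.14, 0.001, 1.02]
wrist_force: [-0.5, -0.4, 0.2]
finger_gap: 11.0
```

Run:
```python
from h import *
T=grab('top');S=grab('scene')
q=manip.read_state();print(q['eef_pos'],q['wrist_force'])
a=cv2.resize(T['image'][110:250,240:380],(560,560),interpolation=cv2.INTER_CUBIC);b=cv2.resize(S['image'][170:310,270:450],(720,560),interpolation=cv2.INTER_CUBIC)
cv2.imwrite('pics/p1.png',cv2.resize(np.hstack([a[:,:400],b]),None,fx=.7,fy=.7))
for c in(T,S):
    v,u=np.nonzero(mask(c,'red')); s=(u>240)&(u<450)&(v>120)&(v<310)
    k,l,st,ce=cv2.connectedComponentsWithStats(mask(c,'red').astype('uint8'));print([(st[i].tolist(),ce[i].round(1).tolist()) for i in range(1,k) if st[i,4]>8])
```

```text
[585.3969322  -92.92549403 187.58063711] [ 1.38592919 -0.30585476  0.25738577]
[([324, 165, 5, 4, 16], [326.2, 166.7])]
[([293, 216, 12, 11, 83], [297.6, 221.6]), ([324, 248, 11, 12, 64], [329.3, 254.0])]
```

View pics/p1.png

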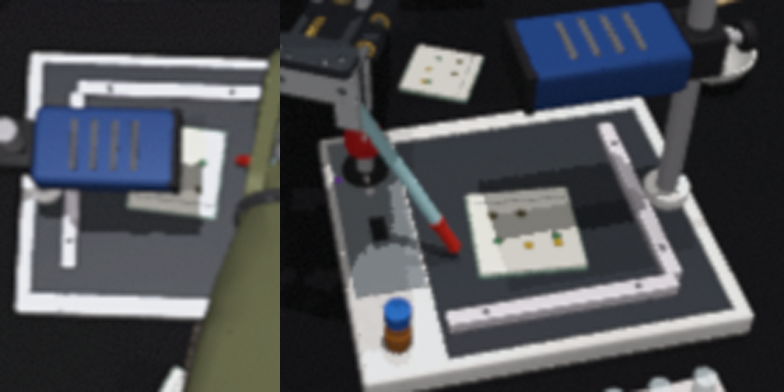

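Run:
```python
from h import *
T=dict(np.load('top.npz'));S=dict(np.load('scene.npz'))
print(tri(T,(323.6,166),S,(334.8,259.3)))
for h in(34,40): print(plane(S,334.8,259.3,h),plane(T,323.6,166,h))
```

```text
(array([634.89306545,  -8.42035025,  36.91844057]), [np.float64(0.6), np.float64(0.6)])
[632.67104018  -7.14520954  34.        ] [635.3989114   -8.94868524  34.        ]
[637.45289619  -8.62698432  40.        ] [634.07863616  -8.98647928  40.        ]
```

arm_command(
  rows=[0,0,-3,0,0,0,0,-2,0,0,0,0,0,0,0],
)

```text
clock: 5.68
eef_pos: [585.0, -92.7, 181.5]
eef_rot: [-3.142, 0.0, 1.021]
wrist_force: [-0.3, 0.5, -0.5]
finger_gap: 11.2
```

arm_command(
  rows=[0,4,-1.5,0,0,0,6,0,0,0,0.5,8,0,0,0,0.5,8,0,0,0,0.5,8,0,0,0],
)

```text
clock: 6.3
eef_pos: [586.6, -58.1, 180.0]
eef_rot: [3.142, -0.0, 1.021]
wrist_force: [-1.0, 0.2, -1.3]
finger_gap: 11.6
```

arm_command(
  rows=[0.5,8,0,0,0,0.5,8,0,0,0,0,5,0,0,0,0,3,0,0,0,0,0,0,0,0],
)

```text
clock: 6.92
eef_pos: [587.6, -34.6, 179.9]
eef_rot: [-3.142, -0.0, 1.021]
wrist_force: [1.3, -0.2, -0.9]
finger_gap: 11.1
```

```bash
cat > look.py <<'E'
from h import *
import sys
S=grab('scene');q=manip.read_state();print(q['eef_pos'],q['wrist_force'],q['clock'])
b=cv2.resize(S['image'][195:290,300:440],(784,532),interpolation=cv2.INTER_CUBIC)
cv2.imwrite(sys.argv[1],b)
g=cv2.cvtColor(S['image'],cv2.COLOR_BGR2GRAY);k,l,st,ce=cv2.connectedComponentsWithStats((g>95).astype('uint8'),connectivity=4)
print([(st[i].tolist(),ce[i].round(0).tolist()) for i in range(1,k) if st[i,4]>300 and 300<ce[i,0]<430 and 190<ce[i,1]<300])
E
python3 look.py pics/p2.png
```

```text
[587.56527209 -34.71948693 179.94723158] [ 0.1744692  -0.22290499 -0.84215299] 6.975
[([293, 188, 115, 60, 1258], [341.0, 209.0]), ([284, 213, 155, 99, 3775], [361.0, 277.0]), ([349, 231, 47, 35, 1061], [371.0, 248.0])]
```

View pics/p2.png

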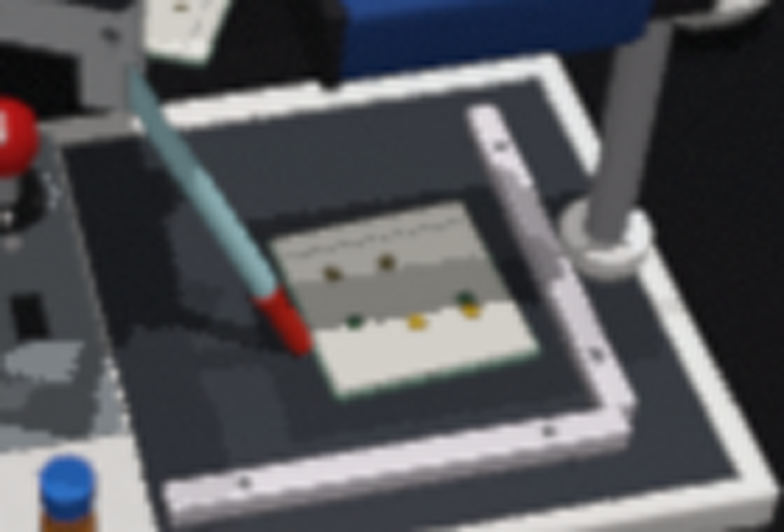

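```bash
cat > pl.py <<'E'
from h import *
S=dict(np.load('scene.npz'))
def stand(p): 
    a=np.radians(-3.0);d=np.array(p)[:2]-[606,57.7];return np.array([d[0]*np.cos(a)+d[1]*np.sin(a),-d[0]*np.sin(a)+d[1]*np.cos(a)]).round(1)
r,n=plate(S,(370,252));ang=r[2]%90;ang=ang-90 if ang>45 else ang
print('plate',np.round(r[0],1),np.round(r[1],1),'yaw',round(ang,1),n,'stand',stand(r[0]))
E
python3 pl.py
python3 - <<'E'
from pl import *
f=lambda x,y,h:(stand(plane(S,x/5.6+300,y/5.6+195,h)))
print('strip left top right edge', f(470,112,43),f(600,405,43),'back strip top front edge',f(165,488,43),f(600,412,43))
print('tip',f(305,352,33), 'plate corners',f(340,398,36),f(540,352,36),f(460,200,36),f(270,240,36))
E
```

```text
plate [619.1  98.1] [106.5 106.7] yaw 0.4 1061 stand [10.9 41. ]
plate [619.1  98.1] [106.5 106.7] yaw 0.4 1061 stand [10.9 41. ]
strip left top right edge [-94.5 110.8] [ 99.9 108.1] back strip top front edge [104.7 -94. ] [103.7 106.7]
tip [ 34.9 -11.6] plate corners [66.9 -3.8] [59.6 94.9] [-41.8  88.9] [-34.7 -10.7]
```

arm_command(
  rows=[0.3,6,0,0,0,0.3,6,0,0,0,0.2,4,0,0,0,0,3,0,0,0,0,0,0,0,0],
)

```text
clock: 7.6
eef_pos: [588.7, -16.3, 181.0]
eef_rot: [3.139, 0.001, 1.021]
wrist_force: [-1.8, -6.4, 5.8]
finger_gap: 11.5
```

```bash
python3 look.py pics/p3.png; python3 pl.py
```

```text
[588.66919704 -16.39022599 180.94220121] [-1.67912399 -6.05542345  6.53985241] 7.65
[([284, 189, 155, 123, 6173], [358.0, 259.0])]
plate [561.4  59.3] [356.9 429.2] yaw -3.1 6173 stand [-44.6  -0.8]
```

arm_command(
  rows=[0,-14,0,0,0,-20,1,10,0,0,-30,1.5,0,0,0,-30,1.5,0,0,0,-30,1.5,0,0,0],
)

```text
clock: 8.28
eef_pos: [477.3, -24.4, 189.7]
eef_rot: [-3.141, -0.0, 1.02]
wrist_force: [-0.4, -1.1, -1.4]
finger_gap: 10.9
```

arm_command(
  rows=[-3,25,0,-9,0,-3,25,0,-9,0,-3,25,0,-9,0,-3,25,0,-9,0,-3,26,0,-9,0],
)

```text
clock: 8.9
eef_pos: [463.2, 102.3, 189.8]
eef_rot: [-3.141, 0.0, 0.23]
wrist_force: [-0.2, 0.0, -1.0]
finger_gap: 11.7
```

arm_command(
  rows=[0,0,0,0,0,0,0,-5,0,0,0,0,-5,0,0,0,0,0,0,0],
)

```text
clock: 9.4
eef_pos: [463.3, 101.1, 179.7]
eef_rot: [-3.142, 0.001, 0.236]
wrist_force: [-1.5, -0.5, 1.7]
finger_gap: 11.3
```

```bash
python3 look.py pics/p4.png
```

```text
[463.39864725 101.18305086 179.78085269] [-2.12595093 -1.27757658  1.84627167] 9.45
[([313, 187, 29, 19, 380], [327.0, 196.0]), ([284, 204, 155, 108, 6399], [354.0, 263.0])]
```

View pics/p4.png

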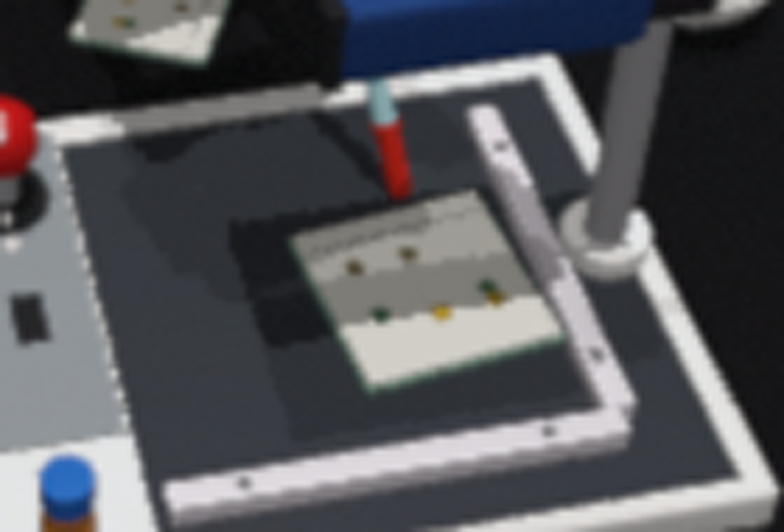

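arm_command(
  rows=[-3,14,0,0,0,8,-0.4,0,0,0,8,-0.4,0,0,0,8,-0.4,0,0,0,7,-0.4,0,0,0],
)

```text
clock: 10.07
eef_pos: [492.1, 115.4, 184.2]
eef_rot: [-3.141, -0.004, 0.237]
wrist_force: [-17.7, -2.4, 42.6]
finger_gap: 11.6
```

arm_command(
  rows=[7,-0.4,0,0,0,6,-0.3,0,0,0,0,0,0,0,0],
)

```text
clock: 10.45
eef_pos: [505.5, 114.3, 183.9]
eef_rot: [-3.142, -0.005, 0.236]
wrist_force: [-14.1, -3.2, 38.4]
finger_gap: 11.3
```

```bash
python3 look.py pics/p5.png
```

```text
[505.36571336 114.32611248 183.82910817] [-13.35207031  -3.53311316  38.89076778] 10.5
[([313, 187, 29, 19, 371], [327.0, 196.0]), ([284, 204, 155, 108, 6380], [354.0, 263.0])]
```

View pics/p5.png

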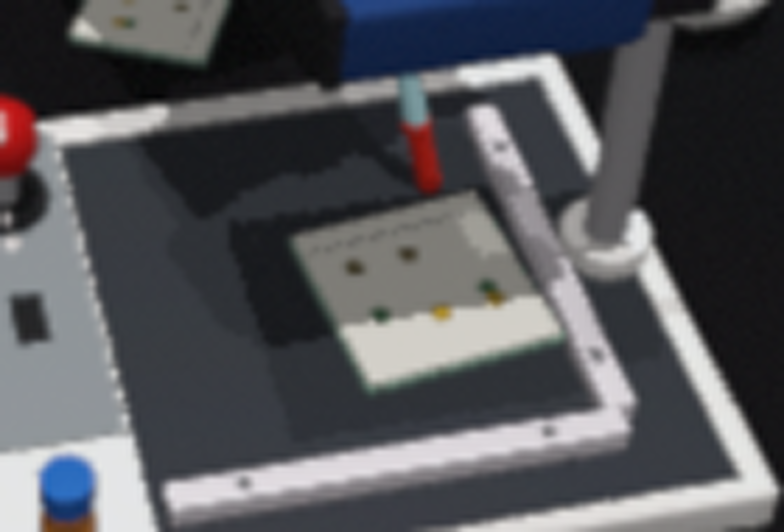

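arm_command(
  rows=[-3,0,6,0,0,-10,0,10,0,0,-25,0,5,0,0,-25,-20,0,0,0,0,0,0,0,0],
)

```text
clock: 11.12
eef_pos: [440.2, 93.1, 201.3]
eef_rot: [3.142, -0.0, 0.235]
wrist_force: [0.0, -0.5, -1.1]
finger_gap: 10.8
```

Run:
```python
from h import *
T=grab('top');S=grab('scene');q=manip.read_state();print(q['eef_pos'],q['wrist_force'])
a=T['image'][120:300,200:400];b=S['image'][90:270,260:460]
cv2.imwrite('pics/p6.png',cv2.resize(np.hstack([a,b]),(800,360),interpolation=cv2.INTER_CUBIC))
```

```text
[441.49352308  93.72993185 201.27642632] [-0.84652217 -0.99407318 -0.26852039]
```

View pics/p6.png

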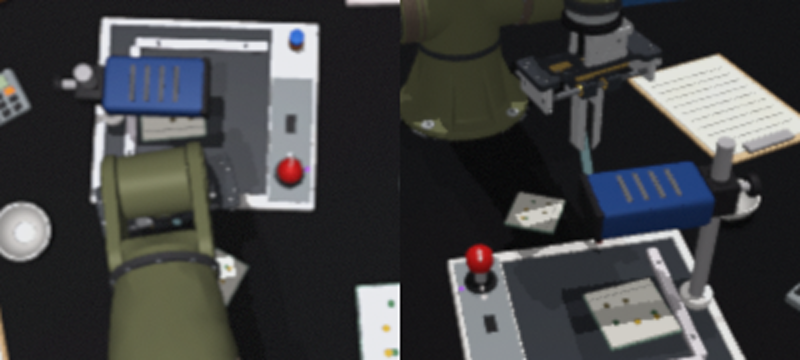

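arm_command(
  rows=[0,-30,0,0,0,0,-30,0,0,0,0,0,0,0,0],
)

```text
clock: 11.6
eef_pos: [441.8, 32.7, 200.8]
eef_rot: [3.142, 0.0, 0.233]
wrist_force: [-0.5, 0.2, -1.2]
finger_gap: 10.6
```

```bash
cat > rod.py <<'E'
from h import *
S=grab('scene');q=manip.read_state();t=q['eef_pos'];y=q['eef_rot'][2];print(t.round(1),round(y,3),q['wrist_force'].round(1))
e=np.array([np.cos(y),np.sin(y),0]);n=np.array([-np.sin(y),np.cos(y),0])
def rp(u,v):
    o,d=ray(S,u,v);p=o+d*((t-o)@n)/(d@n);return (p-t)@e,p[2]-t[2]
def fit(kind,x0,x1,y0,y1):
    v,u=np.nonzero(mask(S,kind)[y0:y1,x0:x1]);return u+x0,v+y0
u0,v0=proj(S,t);print('tcp px',u0,v0)
E
cat > rod2.py <<'E'
from rod import *
b=(int(u0)-25,int(u0)+60,int(v0)-40,int(v0)+110)
for k in('red','cyan'):
    m=np.zeros((400,640),'uint8');m[b[2]:b[3],b[0]:b[1]]=mask(S,k)[b[2]:b[3],b[0]:b[1]]
    kk,l,st,ce=cv2.connectedComponentsWithStats(m)
    for i in range(1,kk):
        if st[i,4]>6: print(k,st[i].tolist(),ce[i].round(1),'along/z rel TCP',np.round(rp(*ce[i]),1), 'low',np.round(rp(np.nonzero(l[st[i,1]+st[i,3]-1]==i)[0].mean(),st[i,1]+st[i,3]-.5),1),'high',np.round(rp(np.nonzero(l[st[i,1]]==i)[0].mean(),st[i,1]-.5),1))
E
python3 rod2.py
```

```text
[441.8  33.5 200.9] 0.234 [-1.4  0.2 -0.4]
tcp px 330.99410842699126 163.1092002502134
red [336, 204, 5, 12, 45] [338.3 209. ] along/z rel TCP [  46.  -131.4] low [  51.3 -152.5] high [  46.3 -110.1]
red [305, 214, 2, 9, 15] [305.4 218.2] along/z rel TCP [-181.9 -363.9] low [-187.  -390.4] high [-183.6 -341.9]
cyan [330, 164, 9, 39, 98] [333.7 183.9] along/z rel TCP [ 16.8 -60.5] low [  35.2 -115.1] high [ 0.1 -1.3]
```

arm_command(
  rows=[0,0,-10,0,0,0,0,-9,0,0,-6,-1.5,-2,0,0,-8,-2,-3,0,0],
  newtons=25,
)

```text
clock: 12.15
eef_pos: [427.0, 30.4, 176.3]
eef_rot: [-3.141, 0.0, 0.236]
wrist_force: [1.2, 0.3, 0.1]
finger_gap: 10.7
```

```bash
python3 rod2.py
```

```text
[426.1  30.2 176. ] 0.236 [-0.6  0.3  0.6]
tcp px 328.22552962596046 167.29045341613732
red [334, 206, 7, 14, 54] [337.6 211.9] along/z rel TCP [  57.9 -121.6] low [  67.2 -144.1] high [ 61.8 -93.5]
red [303, 213, 4, 13, 37] [304.1 218.7] along/z rel TCP [-177.7 -351.7] low [-190.6 -398.7] high [-184.9 -326.7]
cyan [327, 171, 11, 35, 89] [332.  188.3] along/z rel TCP [ 22.9 -58.9] low [  42.3 -109.2] high [ 4.6 -8.1]
```

arm_command(
  rows=[-9,-2,-4,0,0,-9,-2,-5,0,0,-9,-2,-6,0,0,0,0,0,0,0],
  newtons=25,
)

```text
clock: 12.7
eef_pos: [399.6, 23.9, 161.6]
eef_rot: [-3.141, 0.001, 0.235]
wrist_force: [-0.1, -0.7, 0.9]
finger_gap: 10.1
```

```bash
python3 rod2.py
```

```text
[400.2  23.9 161.9] 0.235 [-0.1 -0.7  1.4]
tcp px 323.6502958160539 166.28542732317953
red [332, 205, 8, 14, 58] [336.1 210.8] along/z rel TCP [  75.9 -110.1] low [  88.3 -130.7] high [ 74.6 -86.6]
red [298, 212, 9, 15, 98] [301.5 219. ] along/z rel TCP [-175.4 -360.6] low [-197.9 -420.4] high [-185.2 -330.1]
cyan [323, 169, 12, 35, 94] [328.3 185.7] along/z rel TCP [ 28.1 -50.9] low [ 60.3 -94.2] high [ 2.1 -6.4]
```

arm_command(
  rows=[0,0,4,0,0,10,22,0,0,0,15,23,0,0,0,15,23,0,0,0,16,24,-1.5,0,0],
  newtons=50,
)

```text
clock: 13.38
eef_pos: [457.2, 116.9, 164.9]
eef_rot: [3.142, -0.001, 0.235]
wrist_force: [-0.1, -0.0, -0.5]
finger_gap: 0.3
```

```bash
cat > edge.py <<'E'
from pl import *
f=lambda x,y,h:(stand(plane(S,x/5.6+300,y/5.6+195,h)))
print('plate corners',[f(*p,36) for p in((290,237),(475,190),(565,340),(372,392))])
E
python3 edge.py;python3 rod2.py
```

```text
plate [618.5  55.5] [355.7 314.9] yaw -3.1 6024 stand [12.6 -1.5]
plate corners [array([-34.7,  -0.6]), array([-46.9,  98.4]), array([ 55.1, 108.8]), array([66.5, 11.5])]
[458.3 118.8 164.6] 0.236 [ 0.7  0.8 -0.4]
tcp px 362.1067673547461 172.46811598549954
red [337, 204, 1, 9, 9] [337. 208.] along/z rel TCP [-129.5 -239.9] low [-128.6 -260.1] high [-130.4 -220. ]
cyan [337, 175, 1, 7, 7] [337. 178.] along/z rel TCP [-135.2 -114.2] low [-134.6 -128.1] high [-135.8 -100.5]
```

Run:
```python
from h import *
T=grab('top');S=grab('scene')
a=cv2.resize(S['image'][130:310,270:450],(600,600),interpolation=cv2.INTER_CUBIC);b=cv2.resize(T['image'][120:300,220:380],(533,600))
cv2.imwrite('pics/p7.png',np.hstack([a[:,:500],b[:,:300]]))
```

```text
(no output)
```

View pics/p7.png

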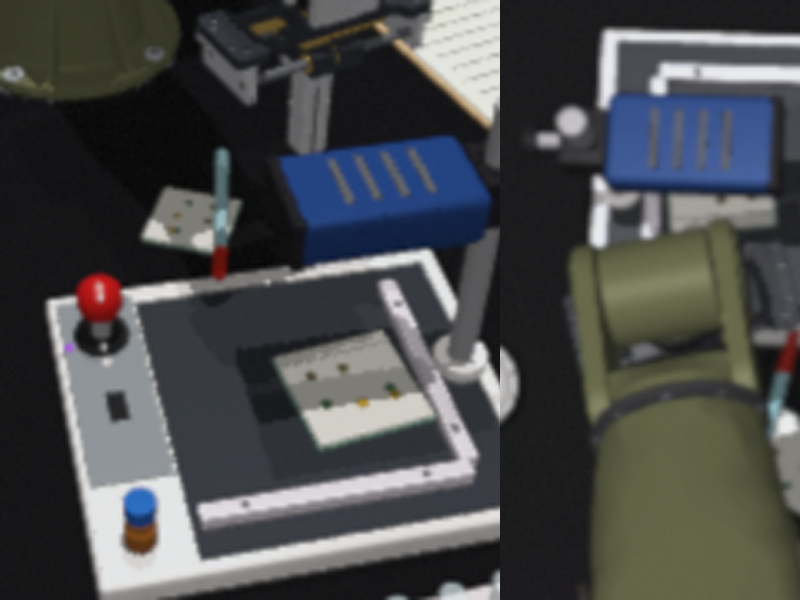

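arm_command(
  rows=[-20,10,30,0,40,-20,10,30,0,40,-20,20,30,0,40,0,40,20,0,40,0,50,0,0,40],
)

```text
clock: 14.15
eef_pos: [396.6, 246.4, 276.6]
eef_rot: [-3.141, -0.004, 0.234]
wrist_force: [-0.2, -0.2, -0.1]
finger_gap: 39.6
```

arm_command(
  rows=[0,50,0,0,40,0,0,0,0,40,0,0,0,0,40],
)

```text
clock: 14.52
eef_pos: [396.3, 295.1, 274.5]
eef_rot: [3.141, 0.0, 0.235]
wrist_force: [-0.1, 0.2, -1.1]
finger_gap: 40.1
```

Run:
```python
from h import *
T=grab('top');S=grab('scene')
for n,c in(('T',T),('S',S)):
  for k in('red','cyan'):
    kk,l,st,ce=cv2.connectedComponentsWithStats(mask(c,k).astype('uint8'))
    for i in range(1,kk):
        if st[i,4]>8: print(n,k,st[i].tolist(),ce[i].round(1),world(c,*ce[i]).round(0))
a=cv2.resize(S['image'][130:310,270:450],(600,600),interpolation=cv2.INTER_CUBIC);b=cv2.resize(T['image'][180:300,270:390],(600,600),interpolation=cv2.INTER_CUBIC)
cv2.imwrite('pics/p8.png',cv2.resize(np.hstack([a[:,:400],b]),None,fx=.8,fy=.8))
```

```text
T red [339, 199, 12, 13, 121] [344.5 205.2] [500. -70.  95.]
T red [302, 220, 8, 12, 52] [306.1 226.2] [443.  49.  47.]
T cyan [288, 233, 19, 54, 210] [296.6 259.6] [342.  81.  23.]
T cyan [51, 237, 8, 9, 24] [ 54.7 241.5] [408. 808.  85.]
T cyan [60, 239, 4, 9, 15] [ 61.7 242.8] [404. 790.  79.]
S red [333, 204, 6, 10, 49] [335.6 208.3] [453.  46.  41.]
S red [293, 212, 13, 15, 153] [299.2 218.9] [518. -75.  90.]
S cyan [335, 175, 4, 18, 55] [336.2 182.3] [311.  90.  19.]
```

View pics/p8.png

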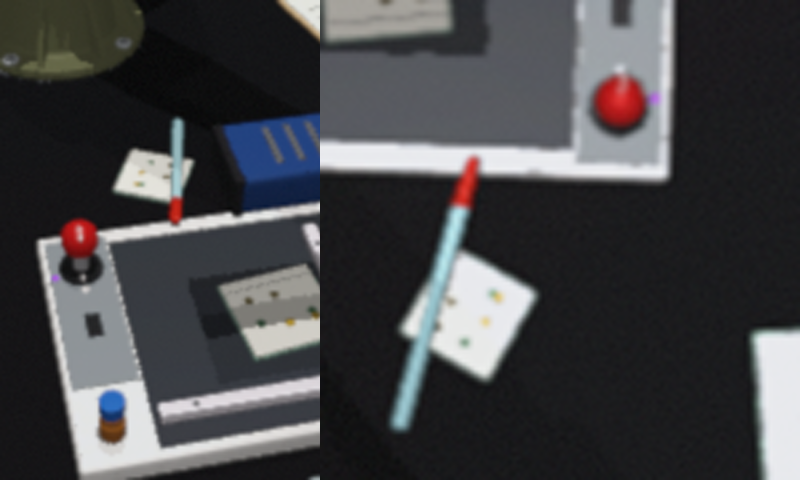

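Run:
```python
from h import *
T=dict(np.load('top.npz'))
v,u=np.nonzero((mask(T,'red')|mask(T,'cyan')));s=(u>280)&(u<316)&(v>215)&(v<295);u,v=u[s],v[s]
P=np.array([plane(T,a,b,20)[:2] for a,b in zip(u,v)]);vx,vy,a,b=cv2.fitLine(P.astype('float32'),cv2.DIST_HUBER,0,.01,.01).ravel()
t=(P-[a,b])@[vx,vy];print('dir',vx,vy,np.degrees(np.arctan2(vy,vx)),'ends',[a,b]+t.min()*np.array([vx,vy]),[a,b]+t.max()*np.array([vx,vy]),t.max()-t.min())
for k in('red','cyan'):
    m=mask(T,k);vv,uu=np.nonzero(m);s=(uu>280)&(uu<316)&(vv>215)&(vv<295)
    W=np.array([world(T,x,y) for x,y in zip(uu[s],vv[s])]);i=W[:,0].argsort();print(k,W[i[::max(1,len(i)//8)]].round(0).tolist())
print(manip.read_state()['eef_pos'],manip.read_state()['eef_rot'],manip.read_state()['joints'].round(2))
```

```text
dir 0.9588549 -0.28389657 -16.4929 ends [259.9627373  105.13390587] [465.38115106  44.31387845] 214.23305113325353
red [[429.0, 50.0, 40.0], [433.0, 59.0, 33.0], [438.0, 52.0, 46.0], [441.0, 49.0, 45.0], [444.0, 49.0, 48.0], [447.0, 46.0, 45.0], [450.0, 41.0, 11.0], [454.0, 43.0, 38.0], [460.0, 46.0, 44.0]]
cyan [[260.0, 111.0, -4.0], [279.0, 107.0, -1.0], [297.0, 93.0, 17.0], [313.0, 98.0, -4.0], [337.0, 80.0, 23.0], [368.0, 73.0, 32.0], [389.0, 69.0, 37.0], [407.0, 59.0, 39.0], [423.0, 53.0, 33.0]]
[396.54947043 294.84505015 274.70127002] [ 3.14153713e+00 -2.82785081e-04  2.34045460e-01] [ 0.57  0.13  1.59 -0.    1.42  1.9 ]
```

arm_command(
  rows=[-20,-40,0,-6,30,-20,-40,0,-6,30,-20,-40,0,-6,30,-20,-40,0,-6,30,-20,-40,0,-6,30],
)

```text
clock: 15.25
eef_pos: [295.3, 94.2, 274.5]
eef_rot: [-3.141, -0.001, -0.293]
wrist_force: [0.1, 0.0, 0.9]
finger_gap: 29.8
```

arm_command(
  rows=[0,0,-60,0,30,0,0,-60,0,30,0,0,-60,0,30,0,0,-50,0,30,0,0,0,0,30],
)

```text
clock: 15.88
eef_pos: [294.4, 95.0, 42.8]
eef_rot: [3.139, 0.006, -0.29]
wrist_force: [0.2, 0.9, 1.0]
finger_gap: 29.5
```

```bash
python3 -c "
from h import *
q=manip.read_state();print(q['eef_pos'],q['eef_rot'],q['wrist_force'],q['joints'].round(2),q['finger_gap'])"
```

```text
[294.42799784  95.04334875  42.83920522] [ 3.13861867  0.00560558 -0.28957515] [0.23291491 0.92384407 1.00122045] [ 0.19  0.04  2.3  -0.    0.8   2.05] 29.46301424180784
```

arm_command(
  rows=[0,0,-15,0,30,0,0,-14,0,30,0,0,0,0,0,0,0,0,0,0,0,0,0,0,0],
  newtons=15,
)

```text
clock: 16.5
eef_pos: [297.2, 96.1, 16.5]
eef_rot: [-3.141, -0.002, -0.288]
wrist_force: [0.1, -0.8, 5.8]
finger_gap: 11.0
```

arm_command(
  rows=[0,0,0,0,0,0,0,0,0,0],
)

```text
clock: 16.75
eef_pos: [297.2, 96.1, 16.4]
eef_rot: [-3.141, -0.002, -0.288]
wrist_force: [-0.3, -1.9, 9.6]
finger_gap: 11.6
```

arm_command(
  rows=[0,0,12,0,0,0,0,20,0,0,0,0,20,0,0,6,-2,21,0,0,0,0,0,0,0],
  newtons=4,
)

```text
clock: 17.38
eef_pos: [303.2, 94.1, 89.6]
eef_rot: [-3.14, -0.003, -0.288]
wrist_force: [0.3, 0.6, -0.7]
finger_gap: 12.1
```

```bash
cat > rl.py <<'E'
from rod import *
w=np.zeros((400,640),'uint8');w[max(0,int(v0)-60):int(v0)+120,int(u0)-60:int(u0)+80]=1
for k in('red','cyan'):
    kk,l,st,ce=cv2.connectedComponentsWithStats(mask(S,k).astype('uint8')*w)
    for i in range(1,kk):
        if st[i,4]>6: 
            v,u=np.nonzero(l==i);A=np.array([rp(a,b) for a,b in zip(u,v)]);j=A[:,1].argsort()
            lo=A[j[:3]].mean(0);hi=A[j[-3:]].mean(0);print(k,st[i].tolist(),'c',A.mean(0).round(1),'lo',lo.round(1),'hi',hi.round(1),'lean',np.degrees(np.arctan2(lo[0]-hi[0],hi[1]-lo[1])).round(1))
print('gap',q['finger_gap'])
E
python3 rl.py
```

```text
[302.5  94.   88.6] -0.289 [ 0.  -0.1 -1. ]
tcp px 337.2097165098638 163.5968035322683
red [334, 202, 6, 12, 60] c [ -23.3 -210.8] lo [-1666.3 -1734.9] hi [499.6 268.3] lean -47.2
red [293, 212, 13, 15, 153] c [1107.9  839. ] lo [1092.6  823. ] hi [1126.1  858.1] lean -43.7
cyan [335, 156, 5, 36, 109] c [-100.8 -124.9] lo [-1200.3 -1002.4] hi [414.7 260.3] lean -52.0
gap 11.773560598759094
```

Run:
```python
from h import *
S=grab('scene');t=manip.read_state()['eef_pos']
for h in (33,60,85): p=plane(S,336.5,213,h);print(h,p.round(0),np.linalg.norm(p-t-[0,0,0]).round(0))
T=grab('top');m=mask(T,'red');v,u=np.nonzero(m);s=(u<330)&(v>200);print(list(zip(u[s],v[s]))[:12],s.sum())
```

```text
33 [464.  46.  33.] 178.0
60 [492.  38.  60.] 200.0
85 [517.  30.  85.] 224.0
[(np.int64(307), np.int64(219)), (np.int64(306), np.int64(220)), (np.int64(307), np.int64(220)), (np.int64(306), np.int64(221)), (np.int64(307), np.int64(221)), (np.int64(305), np.int64(222)), (np.int64(306), np.int64(222)), (np.int64(307), np.int64(222)), (np.int64(305), np.int64(223)), (np.int64(306), np.int64(223)), (np.int64(307), np.int64(223)), (np.int64(303), np.int64(224))] 41
```

arm_command(
  rows=[6,-2,17,0,0,7,-2,17,0,0,10,-3,15,0,0,10,-3,14,0,0,0,0,0,0,0],
)

```text
clock: 18.15
eef_pos: [335.9, 83.9, 151.6]
eef_rot: [-3.141, -0.0, -0.289]
wrist_force: [-0.8, 1.0, -0.6]
finger_gap: 11.8
```

arm_command(
  rows=[10,-3,11,0,0,11,-3,10,0,0,6,-2,5,0,0,5,-1.5,4,0,0,0,0,0,0,0],
)

```text
clock: 18.77
eef_pos: [367.6, 74.4, 181.5]
eef_rot: [3.142, -0.0, -0.289]
wrist_force: [-0.2, -1.0, -0.7]
finger_gap: 11.4
```

Run:
```python
from h import *
S=grab('scene');q=manip.read_state();t=q['eef_pos'];print(t,q['finger_gap'],q['wrist_force'])
T=grab('top')
for c,b in((S,(315,360,130,240)),(T,(270,330,190,300))):
  for k in('red','cyan'):
    m=mask(c,k);w=np.zeros_like(m);w[b[2]:b[3],b[0]:b[1]]=1;v,u=np.nonzero(m&w)
    if len(u): print(k,len(u),'top row',v.min(),u[v==v.min()].mean(),'bottom',v.max(),u[v==v.max()].mean())
for h in (33,45): print(plane(S,336.5,213,h).round(0))
```

```text
[367.28017608  74.45102007 181.26493785] 11.7674205360226 [ 0.30823863 -0.10956938 -0.60735376]
red 52 top row 202 339.0 bottom 215 336.5
cyan 193 top row 141 337.5 bottom 200 336.5
red 10 top row 217 307.0 bottom 222 306.5
[464.  46.  33.]
[476.  42.  45.]
```

arm_command(
  rows=[0,0,0,0,0,0,0,6,0,0,14,-10,0,7.5,0,14,-10,0,7.5,0,15,-10,0,7.5,0],
  newtons=40,
)

```text
clock: 19.5
eef_pos: [410.8, 44.2, 187.8]
eef_rot: [3.142, -0.0, 0.109]
wrist_force: [-0.4, -0.2, -0.7]
finger_gap: 10.5
```

arm_command(
  rows=[15,-11,0,7.5,0,0,0,0,0,0],
)

```text
clock: 19.75
eef_pos: [425.7, 33.2, 187.5]
eef_rot: [-3.142, 0.0, 0.234]
wrist_force: [-0.2, -1.0, -0.3]
finger_gap: 10.4
```

```bash
python3 rl.py; python3 -c "
from pl import *
"
```

```text
[425.2  33.5 187.5] 0.232 [-1.2  0.2 -0. ]
tcp px 329.33887326127103 163.56889508715182
red [293, 212, 14, 15, 153] c [-233.  -414.5] lo [-279.2 -482.8] hi [-174.6 -344. ] lean -37.0
red [342, 214, 8, 14, 62] c [  99.1 -135. ] lo [  98.2 -156.2] hi [  98.9 -114.8] lean -0.9
cyan [329, 165, 16, 48, 163] c [ 42.6 -62.5] lo [  73.1 -118.4] hi [ 5.8 -5.6] lean 30.8
gap 10.82644395538674
plate [436.   65.2] [355.4 681. ] yaw -3.0 7088 stand [-170.1   -1.4]
```

arm_command(
  rows=[4,20,0,0,0,5,20,0,0,0,5,20,0,0,0,5,19,-3.5,0,0,0,0,0,0,0],
  newtons=22,
)

```text
clock: 20.42
eef_pos: [443.7, 113.5, 183.9]
eef_rot: [-3.141, 0.001, 0.235]
wrist_force: [0.9, -0.7, -0.6]
finger_gap: 11.2
```

arm_command(
  rows=[6,-0.3,0,0,0,6,-0.3,0,0,0,6,-0.3,0,0,0],
)

```text
clock: 20.8
eef_pos: [462.8, 111.2, 184.1]
eef_rot: [-3.141, -0.0, 0.234]
wrist_force: [-0.9, -0.5, 0.6]
finger_gap: 11.3
```

```bash
python3 rl.py
```

```text
[463.3 111.2 184. ] 0.234 [-0.5  0.2 -0.6]
tcp px 360.53018023588464 168.33200558395748
red [300, 212, 6, 15, 72] c [-407.3 -544. ] lo [-433.9 -609.5] hi [-381.5 -493.2] lean -24.3
red [373, 218, 8, 15, 64] c [  99.2 -131. ] lo [ 102.4 -151.6] hi [  98.9 -108.8] lean 4.7
cyan [360, 169, 4, 7, 15] c [  5.5 -11.9] lo [  1.4 -20.9] hi [ 4.4 -2.7] lean -9.4
cyan [371, 208, 6, 11, 33] c [  77.9 -104.7] lo [  77.3 -118.5] hi [ 75.2 -93.4] lean 4.7
gap 10.912904130640726
```

arm_command(
  rows=[6,-0.3,0,0,0,6,-0.3,0,0,0,6,-0.3,0,0,0,5,-0.3,0,0,0,0,0,0,0,0],
)

```text
clock: 21.48
eef_pos: [485.7, 110.3, 183.8]
eef_rot: [3.142, 0.0, 0.235]
wrist_force: [-0.8, 0.1, -0.7]
finger_gap: 11.5
```

```bash
python3 look.py pics/p9.png
```

```text
[485.42597287 110.35416615 183.81089474] [ 0.23028957 -0.53034547 -1.48617359] 21.525
[([313, 187, 29, 19, 373], [327.0, 196.0]), ([284, 204, 155, 108, 5384], [350.0, 266.0]), ([355, 238, 44, 33, 1112], [376.0, 255.0])]
```

View pics/p9.png

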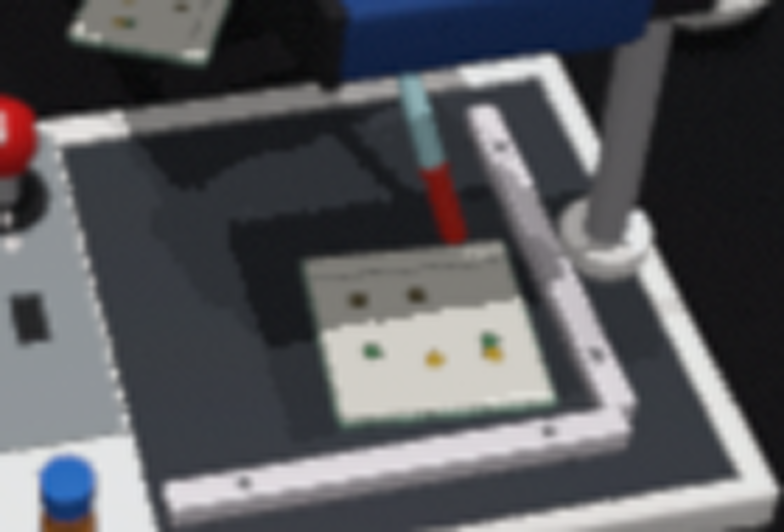

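```bash
python3 pl.py
python3 - <<'E'
from pl import *
f=lambda x,y,h:(stand(plane(S,x/5.6+300,y/5.6+195,h)))
print([f(*p,36) for p in((300,260),(505,240),(555,403),(342,425))],'tip',f(455,240,36))
E
```

```text
plate [642.9 101.4] [105.4 106.5] yaw -7.2 1112 stand [34.5 45.5]
plate [642.9 101.4] [105.4 106.5] yaw -7.2 1112 stand [34.5 45.5]
[array([-19. ,   0.2]), array([-11.3, 102.1]), array([89.6, 91.4]), array([81.9, -7.1])] tip [-16.3  78.1]
```

arm_command(
  rows=[-8,0.4,0,0,0,-1,-21,0,0,0,-1,-20,0,0,0,6,-0.3,0,0,0,6,-0.3,0,0,0],
)

```text
clock: 22.15
eef_pos: [487.6, 69.6, 184.1]
eef_rot: [-3.141, -0.0, 0.235]
wrist_force: [-0.1, 0.1, -0.2]
finger_gap: 11.0
```

arm_command(
  rows=[6,-0.3,0,0,0,5,-0.3,0,0,0,4,-0.2,0,0,0,0,0,0,0,0],
)

```text
clock: 22.65
eef_pos: [502.5, 68.5, 183.9]
eef_rot: [-3.142, 0.0, 0.235]
wrist_force: [-1.4, 0.8, 0.5]
finger_gap: 11.3
```

```bash
cat > sq.py <<'E'
from h import *
S=grab('scene');q=manip.read_state();print(q['eef_pos'].round(1),q['wrist_force'].round(1),q['finger_gap'])
np.savez('scene.npz',**S)
from pl import *
# sheared mask split: plate top pixels by polygon in stand frame: report gaps via white profile along stand x and y
g=cv2.cvtColor(S['image'],cv2.COLOR_BGR2GRAY)
def px(x,y,h):
    a=np.radians(-3.0);return proj(S,(606+x*np.cos(a)-y*np.sin(a),57.7+x*np.sin(a)+y*np.cos(a),h))
def prof(pts): 
    U=np.array([px(*p,36) for p in pts],dtype='float32');return cv2.remap(g,U[:,0].reshape(1,-1),U[:,1].reshape(1,-1),cv2.INTER_LINEAR).ravel()
for n,L in (('x-prof at y',(20,40,60,80,95)),('y-prof at x',(5,20,40,60,80,92))):
    for a in L:
        r=np.arange(-40,116,2); p=prof([(t,a) if n[0]=='x' else (a,t) for t in r]); b=p>92; ch=np.nonzero(np.diff(b.astype(int)))[0]
        print(n,a,[(int(r[i]),'+' if b[i+1] else '-') for i in ch])
E
python3 sq.py
```

```text
[502.4  68.5 183.8] [-1.4 -0.4 -0.1] 10.920197916166403
plate [618.5  56.2] [357.  314.9] yaw -3.1 6424 stand [12.6 -0.9]
x-prof at y 20 [(2, '+')]
x-prof at y 40 [(2, '+')]
x-prof at y 60 [(2, '+')]
x-prof at y 80 [(2, '+')]
x-prof at y 95 [(2, '+')]
y-prof at x 5 [(0, '+'), (96, '-'), (108, '+')]
y-prof at x 20 [(-2, '+'), (98, '-'), (108, '+')]
y-prof at x 40 [(-4, '+'), (100, '-'), (108, '+')]
y-prof at x 60 [(-4, '+'), (100, '-'), (108, '+')]
y-prof at x 80 [(-4, '+'), (100, '-'), (108, '+')]
y-prof at x 92 [(-4, '+'), (100, '-'), (108, '+')]
```

arm_command(
  rows=[-15,0.5,4,0,0,0,-40,4,0,0,0,-40,0,0,0,0,-39,0,0,0,22,-2,0,9,0],
)

```text
clock: 23.32
eef_pos: [508.5, -54.0, 192.6]
eef_rot: [3.141, -0.001, 0.392]
wrist_force: [0.2, -0.1, -0.9]
finger_gap: 11.2
```

arm_command(
  rows=[22,-1,0,9,0,22,-1,0,9,0,22,-1,0,9,0,23,-2,0,9,0,0,0,-8,0,0],
)

```text
clock: 23.95
eef_pos: [598.6, -57.0, 184.1]
eef_rot: [3.141, -0.0, 1.021]
wrist_force: [-0.9, -0.5, -0.3]
finger_gap: 11.2
```

```bash
cat > rs.py <<'E'
from rl import *
from pl import stand
for i in [0]:
    m=mask(S,'red')*w;v,u=np.nonzero(m);s=u>310;print('red px low',u[s][v[s]==v[s].max()].mean(),v[s].max());p=plane(S,u[s][v[s]==v[s].max()].mean(),v[s].max(),33);print('tip world',p.round(1),'stand',stand(p))
E
python3 rs.py; python3 sq.py | tail -6
```

```text
[597.5 -56.9 182.4] 1.018 [-0.7  0.  -1.6]
tcp px 311.9991021298266 212.31593228066936
red [292, 213, 15, 14, 150] c [-33.7 -34.1] lo [-38.3 -58. ] hi [-28.4 -10.1] lean -11.7
red [344, 251, 12, 13, 69] c [  99.8 -133.4] lo [ 106.2 -151.8] hi [  92.9 -111.8] lean 18.3
cyan [314, 217, 32, 36, 192] c [ 47.2 -66.1] lo [  80.8 -115.8] hi [ 10.7 -14.9] lean 34.8
gap 11.298469048106186
plate [620.3  55.7] [355.2 311.4] yaw -3.1 4957 stand [14.3 -1.3]
red px low 352.5 263
tip world [655.4  34.   33. ] stand [ 50.5 -21.1]
y-prof at x 5 [(-28, '-'), (0, '+'), (96, '-'), (108, '+')]
y-prof at x 20 [(-36, '+'), (-34, '-'), (-2, '+'), (98, '-'), (108, '+')]
y-prof at x 40 [(-4, '+'), (100, '-'), (108, '+')]
y-prof at x 60 [(-4, '+'), (100, '-'), (108, '+')]
y-prof at x 80 [(-4, '+'), (100, '-'), (108, '+')]
y-prof at x 92 [(-4, '+'), (100, '-'), (108, '+')]
```

arm_command(
  rows=[0.3,6,0,0,0,0.3,6,0,0,0,0.4,6,0,0,0,0.5,5,0,0,0,0,0,0,0,0],
)

```text
clock: 24.68
eef_pos: [599.9, -33.7, 183.9]
eef_rot: [-3.142, -0.0, 1.021]
wrist_force: [1.3, -0.1, -0.5]
finger_gap: 11.3
```

arm_command(
  rows=[0.3,3,0,0,0,0.3,3,0,0,0,0,0,0,0,0],
)

```text
clock: 25.05
eef_pos: [600.5, -28.2, 184.1]
eef_rot: [3.141, 0.0, 1.021]
wrist_force: [-0.3, -2.7, 1.3]
finger_gap: 11.2
```

```bash
python3 rs.py|tail -2; python3 sq.py
```

```text
red px low 362.0 263
tip world [661.6  57.8  33. ] stand [55.5  3. ]
[600.5 -28.2 184.1] [-1.1 -2.2  2.1] 11.656095996735436
plate [620.   56.2] [356.7 312. ] yaw -3.1 4777 stand [14.1 -0.8]
x-prof at y 20 [(2, '+')]
x-prof at y 40 [(2, '+')]
x-prof at y 60 [(2, '+')]
x-prof at y 80 [(2, '+')]
x-prof at y 95 [(2, '+')]
y-prof at x 5 [(-18, '+'), (-4, '-'), (10, '+')]
y-prof at x 20 [(-12, '+'), (-4, '-'), (8, '+')]
y-prof at x 40 [(6, '+')]
y-prof at x 60 [(6, '+')]
y-prof at x 80 [(6, '+')]
y-prof at x 92 [(6, '+')]
```

arm_command(
  rows=[0,1.5,0,0,0,0,0,0,0,0,0,-26,4,0,0,-22,1,4,-9,0,-22,1,0,-9,0],
)

```text
clock: 25.78
eef_pos: [555.9, -50.4, 191.7]
eef_rot: [-3.141, -0.0, 0.701]
wrist_force: [0.2, 0.3, -1.1]
finger_gap: 11.0
```

arm_command(
  rows=[-22,1,0,-9,0,-22,1,0,-9,0,-25,2,0,-9,0,0,35,0,0,0,0,40,0,0,0],
)

```text
clock: 26.4
eef_pos: [487.2, 29.3, 192.0]
eef_rot: [-3.141, -0.0, 0.234]
wrist_force: [-0.0, 0.8, -0.3]
finger_gap: 10.6
```

arm_command(
  rows=[0,40,0,0,0,0,31,0,0,0,0,0,-8,0,0,6,-0.3,0,0,0,0,0,0,0,0],
)

```text
clock: 27.02
eef_pos: [493.9, 98.3, 183.9]
eef_rot: [-3.141, 0.0, 0.234]
wrist_force: [-0.5, -0.1, -0.6]
finger_gap: 11.3
```

arm_command(
  rows=[5,-0.3,0,0,0,4,-0.2,0,0,0,1.5,0,0,0,0,0,0,0,0,0],
)

```text
clock: 27.52
eef_pos: [503.9, 98.5, 183.9]
eef_rot: [-3.142, 0.0, 0.235]
wrist_force: [-0.9, 0.3, 0.4]
finger_gap: 11.4
```

```bash
python3 sq.py
```

```text
[503.9  98.6 183.9] [-0.1 -0.9 -0.6] 10.949627750446753
plate [618.4  55.5] [355.6 315. ] yaw -3.1 6420 stand [12.5 -1.5]
x-prof at y 20 [(2, '+')]
x-prof at y 40 [(2, '+')]
x-prof at y 60 [(2, '+')]
x-prof at y 80 [(2, '+')]
x-prof at y 95 [(2, '+')]
y-prof at x 5 [(10, '+')]
y-prof at x 20 [(8, '+')]
y-prof at x 40 [(6, '+')]
y-prof at x 60 [(6, '+')]
y-prof at x 80 [(6, '+')]
y-prof at x 92 [(6, '+')]
```

arm_command(
  rows=[2,-0.1,0,0,0,0,0,0,0,0],
)

```text
clock: 27.82
eef_pos: [505.8, 98.4, 184.5]
eef_rot: [3.141, 0.0, 0.235]
wrist_force: [-5.9, -1.4, 7.7]
finger_gap: 11.3
```

arm_command(
  rows=[2,-0.1,0,0,0,0,0,0,0,0],
)

```text
clock: 28.08
eef_pos: [507.7, 98.3, 185.0]
eef_rot: [3.141, 0.0, 0.235]
wrist_force: [-9.4, -1.8, 13.8]
finger_gap: 11.4
```

```bash
python3 sq.py | sed -n 1,4p
```

```text
[507.6  98.3 185. ] [-9.7 -2.9 13.8] 11.051418147670423
plate [618.4  55.5] [355.6 315. ] yaw -3.1 6433 stand [12.5 -1.5]
x-prof at y 20 [(2, '+')]
x-prof at y 40 [(2, '+')]
```

arm_command(
  rows=[-15,0.8,3,0,0,-22,-20,0,0,0,-22,-22,0,0,0,-22,-23,0,0,0,0,0,0,0,0],
)

```text
clock: 28.75
eef_pos: [425.9, 33.5, 187.2]
eef_rot: [3.141, -0.001, 0.234]
wrist_force: [0.1, -0.3, -0.3]
finger_gap: 11.4
```

```bash
python3 sq.py; python3 rl.py
```

```text
[426.7  34.  187.3] [-0.6  0.  -0.6] 11.123854555114706
plate [436.   65.2] [355.4 681. ] yaw -3.0 7055 stand [-170.1   -1.4]
x-prof at y 20 [(2, '+')]
x-prof at y 40 [(2, '+')]
x-prof at y 60 [(2, '+')]
x-prof at y 80 [(2, '+')]
x-prof at y 95 [(2, '+')]
y-prof at x 5 [(10, '+')]
y-prof at x 20 [(8, '+')]
y-prof at x 40 [(6, '+')]
y-prof at x 60 [(6, '+')]
y-prof at x 80 [(6, '+')]
y-prof at x 92 [(6, '+')]
[427.1  34.4 187.3] 0.235 [-0.2  0.3 -0.2]
tcp px 329.83036949039774 163.99840421502398
red [293, 212, 14, 15, 154] c [-234.7 -413.9] lo [-289.7 -482.2] hi [-176.4 -343.4] lean -39.2
red [342, 215, 7, 13, 63] c [  92.7 -138.4] lo [  93.2 -158.8] hi [  95.9 -118.2] lean -3.7
cyan [329, 164, 16, 49, 161] c [ 39.1 -63.2] lo [  68.2 -119.5] hi [ 2.9 -2.6] lean 29.2
gap 11.29976586655611
```

arm_command(
  rows=[0,0,-2,0,0,5,1.2,3,0,0,5,1.2,3,0,0,5,1.2,3,0,0,5,1.2,3,0,0],
  newtons=4,
)

```text
clock: 29.48
eef_pos: [447.4, 39.1, 197.1]
eef_rot: [-3.142, -0.0, 0.235]
wrist_force: [-0.2, 0.4, -0.9]
finger_gap: 12.0
```

```bash
python3 rl.py
```

```text
[447.9  39.2 197.4] 0.235 [ 1.  -0.9 -0.4]
tcp px 333.63987542682617 165.12098135066023
red [293, 212, 14, 15, 159] c [-253.5 -422. ] lo [-310.3 -491.6] hi [-197.2 -353. ] lean -39.2
red [343, 216, 7, 13, 63] c [  76.4 -148.2] lo [  74.1 -171. ] hi [  78.1 -125.3] lean -5.0
cyan [333, 166, 13, 48, 155] c [ 32.5 -68.7] lo [  56.2 -127. ] hi [ 2.2 -4.9] lean 23.9
gap 11.72111857173335
```

arm_command(
  rows=[0,0,0,0,0,0,0,30,0,0,0,0,40,0,0,0,0,36,0,0,-11,-50,0,0,0],
  newtons=22,
)

```text
clock: 30.15
eef_pos: [436.7, -10.2, 305.2]
eef_rot: [3.141, -0.004, 0.239]
wrist_force: [1.2, -0.5, -1.3]
finger_gap: 11.4
```

arm_command(
  rows=[-11,-52,0,0,0,-11,-52,0,0,0,-11,-52,0,0,0,-11,-52,0,0,0,-11,-50,0,0,0],
)

```text
clock: 30.78
eef_pos: [380.1, -270.7, 302.9]
eef_rot: [3.142, -0.0, 0.235]
wrist_force: [1.2, -0.1, -1.2]
finger_gap: 11.2
```

arm_command(
  rows=[-12,-50,0,0,0,0,0,0,0,0],
)

```text
clock: 31.02
eef_pos: [367.8, -321.2, 302.2]
eef_rot: [-3.141, 0.001, 0.232]
wrist_force: [-0.2, 0.6, -1.4]
finger_gap: 11.0
```

```bash
python3 rl.py
python3 - <<'E'
from h import *
T=grab('top');S=dict(np.load('scene.npz'));m=mask(T,'red');v,u=np.nonzero(m);s=u>380;print(u[s].min(),v[s].min(),s.sum(),[ (a,b) for a,b in zip(u[s],v[s])][:6])
if s.sum(): print(plane(T,u[s].min()+1,v[s].min()+.5,140))
E
```

```text
[ 368.4 -319.7  302.4] 0.233 [ 0.6 -0.4 -1.9]
tcp px 187.13050086062077 134.6620861957029
red [202, 190, 9, 15, 78] c [  58.4 -161.6] lo [   6.  -215.9] hi [ 108.2 -105.4] lean -42.8
cyan [182, 122, 24, 67, 252] c [  9.6 -70.2] lo [  -2.1 -166.5] hi [-13.4  23.4] lean 3.4
gap 10.995479950408466
424 217 22 [(np.int64(424), np.int64(217)), (np.int64(425), np.int64(217)), (np.int64(424), np.int64(218)), (np.int64(425), np.int64(218)), (np.int64(424), np.int64(219)), (np.int64(425), np.int64(219))]
[ 453.01042807 -301.36666109  140.        ]
```

arm_command(
  rows=[12,3,-25,0,0,13,3,-25,0,0,12,3,-25,0,0,0,0,0,0,0],
)

```text
clock: 31.62
eef_pos: [406.2, -308.3, 226.8]
eef_rot: [-3.139, 0.002, 0.238]
wrist_force: [1.4, -0.6, -0.1]
finger_gap: 11.3
```

Run:
```python
from h import *
T=grab('top');S=grab('scene');print(manip.read_state()['wrist_force'],manip.read_state()['finger_gap'])
d,f=rodline(T,S,(405,450,195,245),(190,240,140,250));print(d,np.degrees(np.arccos(d[2])),f(110),f(60),f(170))
a=T['image'][175:265,375:465];b=S['image'][160:270,170:260]
cv2.imwrite('pics/p10.png',np.hstack([cv2.resize(a,(400,400),interpolation=cv2.INTER_CUBIC),cv2.resize(b,(400,489),interpolation=cv2.INTER_CUBIC)[:400]]))
```

```text
[-0.27675811 -0.07481403 -0.12089849] 11.083518724693661
[-0.41696073 -0.1019646   0.90318712] 25.419785814783683 [ 459.90653474 -296.52909943  110.        ] [ 482.98927841 -290.88438849   60.        ] [ 432.20724234 -303.30275256  170.        ]
```

View pics/p10.png

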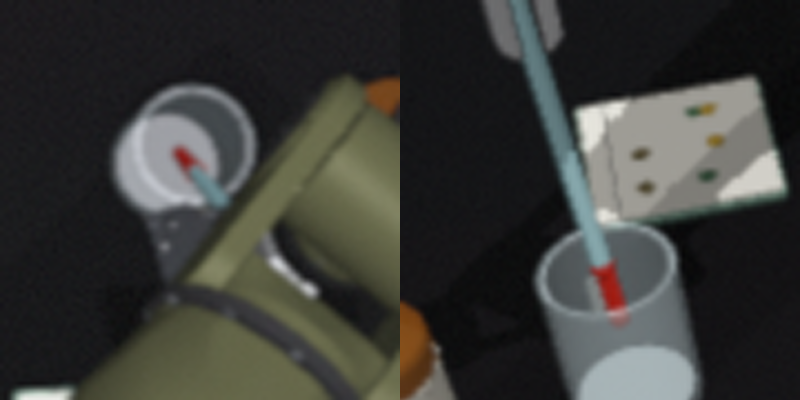

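arm_command(
  rows=[5,1,0,0,0,8,2,-17,0,0,7,2,-16,0,0,7,2,-14,0,0,0,0,0,0,0],
)

```text
clock: 32.35
eef_pos: [433.0, -302.5, 179.4]
eef_rot: [-3.139, 0.002, 0.236]
wrist_force: [-0.6, -0.1, -0.9]
finger_gap: 11.2
```

arm_command(
  rows=[2,0.5,-4,0,0,1,0.3,-3,0,0,0,0,0,0,0],
)

```text
clock: 32.72
eef_pos: [435.9, -302.2, 174.0]
eef_rot: [3.142, -0.0, 0.235]
wrist_force: [0.2, 0.1, -0.8]
finger_gap: 11.1
```

arm_command(
  rows=[0,0,0,0,20,0,0,0,0,40,0,0,0,0,60,0,0,0,0,60,0,0,0,0,60],
)

```text
clock: 33.35
eef_pos: [436.0, -302.2, 173.9]
eef_rot: [3.142, -0.0, 0.235]
wrist_force: [-0.4, 0.3, 0.3]
finger_gap: 56.5
```

arm_command(
  rows=[0,0,20,0,60,0,0,40,0,60,0,0,40,0,60,0,40,10,0,94,0,0,0,0,94],
)

```text
clock: 33.98
eef_pos: [436.3, -260.9, 285.2]
eef_rot: [3.14, -0.001, 0.237]
wrist_force: [0.3, -0.3, 0.1]
finger_gap: 76.4
```

Run:
```python
from h import *
T=grab('top');S=grab('scene');print(manip.read_state()['eef_pos'],manip.read_state()['finger_gap'],manip.read_state()['joints'].round(2))
d,f=rodline(T,S,(405,450,195,245),(190,240,160,250));print(d,np.degrees(np.arccos(d[2])),f(110),f(10))
for n,c in(('T',T),('S',S)):
    m=mask(c,'cyan');v,u=np.nonzero(m);s=(u>180)&(u<450)&(v>150)&(v<260) if n=='S' else (u>400)&(u<460)&(v>190)&(v<260);print(n,s.sum(),u[s].min(),u[s].max(),v[s].min(),v[s].max())
    k,l,st,ce=cv2.connectedComponentsWithStats(mask(c,'red').astype('uint8'));print([ce[i].round(1).tolist() for i in range(1,k) if st[i,4]>40])
```

```text
[ 435.98142493 -262.2536536   283.82810922] 84.30281943827904 [-0.61  0.16  1.53 -0.    1.45  0.72]
[-0.4030333  -0.11072621  0.90846236] 24.706281271478673 [ 448.55784692 -298.51899547  110.        ] [ 492.92218389 -286.33068533   10.        ]
T 13 430 433 228 231
[[344.5, 205.2]]
S 195 200 219 178 229
[[299.2, 218.9]]
```

arm_command(
  rows=[17,47,0,7.5,94,17,47,0,7.5,94,17,48,0,7.5,94,16,48,0,7.5,94,0,0,0,0,94],
)

```text
clock: 34.7
eef_pos: [503.6, -70.4, 283.1]
eef_rot: [-3.14, 0.001, 0.763]
wrist_force: [-0.3, -1.0, -0.0]
finger_gap: 94.1
```

arm_command(
  rows=[0,0,-50,0,94,0,0,-50,0,94,0,0,-40,0,94,0,0,0,0,94],
)

```text
clock: 35.2
eef_pos: [501.5, -73.2, 141.5]
eef_rot: [-3.137, 0.003, 0.757]
wrist_force: [0.1, 0.0, 0.2]
finger_gap: 94.3
```

```bash
python3 -c "
from h import *
q=manip.read_state();print(q['eef_pos'],q['eef_rot'],q['joints'].round(2),q['finger_gap'])
q=manip.camera('scene');m=mask(q,'red');v,u=np.nonzero(m);s=(u>285)&(u<315);print(u[s].mean(),v[s].mean(),s.sum())"
```

```text
[501.5356419  -73.19792859 141.50650479] [-3.13702896  0.00333241  0.7566904 ] [-0.22  0.29  1.72 -0.    1.14  0.6 ] 94.32973429528325
299.3576158940397 219.46357615894038 151
```

arm_command(
  rows=[0,0,-40,0,94,0,0,-30,0,94,0,0,0,0,94],
)

```text
clock: 35.62
eef_pos: [503.0, -72.7, 74.3]
eef_rot: [-3.141, 0.001, 0.758]
wrist_force: [0.7, 1.1, 0.5]
finger_gap: 94.3
```

arm_command(
  rows=[0,0.5,-7.5,0,94,0,0,0,0,40,0,0,0,0,30,0,0,0,0,30,0,0,0,0,30],
  newtons=35,
)

```text
clock: 36.25
eef_pos: [503.0, -71.7, 66.7]
eef_rot: [3.141, -0.0, 0.759]
wrist_force: [0.4, -0.1, -0.1]
finger_gap: 57.4
```

arm_command(
  rows=[0,0,0,0,30,0,0,0,0,30,0,0,0,0,30],
)

```text
clock: 36.62
eef_pos: [504.0, -72.7, 66.7]
eef_rot: [3.139, -0.001, 0.759]
wrist_force: [7.5, -8.7, -5.7]
finger_gap: 38.3
```

arm_command(
  rows=[1,-1,0,-5,30,0,0,0,-8,30,0,0,0,-8,30,0,0,0,-8,30,0,0,0,-8,30],
)

```text
clock: 37.25
eef_pos: [503.9, -72.3, 66.6]
eef_rot: [-3.141, 0.0, 0.109]
wrist_force: [-0.5, 2.5, 3.2]
finger_gap: 38.1
```

arm_command(
  rows=[0,0,0,-8,30,0,0,0,-8,30,0,0,0,-8,30,0,0,0,-8,30,0,0,0,0,30],
)

```text
clock: 37.88
eef_pos: [504.1, -71.9, 66.6]
eef_rot: [-3.14, 0.0, -0.448]
wrist_force: [-1.0, 6.1, 2.9]
finger_gap: 38.6
```

```bash
python3 -c "
from h import *
q=manip.read_state();print(q['eef_pos'],q['eef_rot'],q['wrist_force'],q['moment'],q['finger_gap'],q['joints'].round(2))"
```

```text
[504.08150941 -71.90703579  66.60325205] [-3.14024156e+00  3.77823646e-04 -4.47625759e-01] [-1.03494591  6.13506955  2.87820509] [ 1.51700229 -0.1422246  -0.13617627] 38.59871905574646 [-0.21  0.39  1.78  0.    0.97  1.8 ]
```

arm_command(
  rows=[0,0,0,-5,30,0,0,0,-4,30,0,0,0,0,30],
)

```text
clock: 38.25
eef_pos: [504.4, -72.0, 66.7]
eef_rot: [-3.14, -0.0, -0.603]
wrist_force: [2.7, 7.0, 0.9]
finger_gap: 38.5
```

```bash
python3 -c "
from h import *
q=manip.read_state();print(q['eef_rot'],q['wrist_force'],q['moment'],q['joints'].round(2))"
```

```text
[-3.14031284e+00 -2.88757203e-04 -6.03372007e-01] [2.65358094 6.96079714 0.93232792] [ 1.09289932 -0.33415284 -0.11946778] [-0.21  0.39  1.78  0.    0.97  1.96]
```

arm_command(
  rows=[0,0,0,-6,30,0,0,0,-6,30,0,0,0,0,30],
)

```text
clock: 38.62
eef_pos: [504.3, -71.8, 66.8]
eef_rot: [-3.14, 0.0, -0.812]
wrist_force: [0.6, 7.6, 3.4]
finger_gap: 38.7
```

```bash
python3 -c "
from h import *
q=manip.read_state();print(q['eef_rot'],q['wrist_force'],q['moment'],q['joints'].round(2))
T=grab('top');S=grab('scene');cv2.imwrite('pics/k1.png',np.hstack([cv2.resize(T['image'][185:225,325:365],(400,400),interpolation=cv2.INTER_CUBIC),cv2.resize(S['image'][200:240,280:320],(400,400),interpolation=cv2.INTER_CUBIC)]))"
```

```text
[-3.14042173e+00  2.79594215e-04 -8.12402129e-01] [0.57046756 7.55635047 3.35654615] [ 1.40126739 -0.06031512  0.38940489] [-0.21  0.39  1.78  0.    0.97  2.17]
```

arm_command(
  rows=[0,0,0,-5,30,0,0,0,0,30],
)

```text
clock: 38.98
eef_pos: [504.8, -72.3, 66.8]
eef_rot: [-3.14, -0.001, -0.9]
wrist_force: [5.4, 3.6, -0.0]
finger_gap: 38.9
```

```bash
python3 -c "
from h import *
q=manip.read_state();print(q['eef_rot'],q['wrist_force'],q['moment'],q['joints'].round(2))"
```

```text
[-3.13968255e+00 -1.10053929e-03 -9.00258664e-01] [ 5.43508267  3.62040829 -0.04534627] [ 0.78435157 -0.86136296 -0.1800239 ] [-0.21  0.39  1.78  0.    0.97  2.26]
```

arm_command(
  rows=[0,0,0,0,94,0,0,0,0,94,0,0,0,0,94,0,0,0,0,94,0,0,0,0,94],
)

```text
clock: 39.6
eef_pos: [503.9, -72.7, 66.4]
eef_rot: [3.142, 0.0, -0.899]
wrist_force: [-0.0, 0.7, -0.0]
finger_gap: 85.0
```

arm_command(
  rows=[0,0,40,0,94,0,0,50,0,94,0,0,50,0,94,-40,0,40,0,94,-50,0,0,0,94],
)

```text
clock: 40.22
eef_pos: [413.9, -72.9, 248.8]
eef_rot: [-3.139, -0.004, -0.899]
wrist_force: [0.2, -0.2, 0.2]
finger_gap: 94.1
```

arm_command(
  rows=[-45,50,0,0,94,-35,50,0,0,94,0,50,0,0,94,0,50,0,0,94,0,0,0,0,94],
)

```text
clock: 40.85
eef_pos: [341.8, 88.7, 245.3]
eef_rot: [-3.124, 0.027, -0.865]
wrist_force: [-1.1, -0.1, -0.5]
finger_gap: 94.3
```

```bash
python3 - <<'E'
from h import *
T=grab('top');S=grab('scene');print(manip.read_state()['eef_pos'],manip.read_state()['clock'])
a=cv2.resize(T['image'][120:260,325:465],(400,400),interpolation=cv2.INTER_CUBIC);b=cv2.resize(S['image'][170:310,190:445],(729,400),interpolation=cv2.INTER_CUBIC)
cv2.imwrite('pics/fin.png',cv2.resize(np.hstack([a,b]),(800,283)) if 0 else np.vstack([cv2.resize(S['image'][170:300,190:440],(750,390),interpolation=cv2.INTER_CUBIC),np.hstack([cv2.resize(T['image'][190:245,330:455],(470,207),interpolation=cv2.INTER_CUBIC),cv2.resize(T['image'][190:225,325:372],(280,207),interpolation=cv2.INTER_CUBIC)])]))
d,f=rodline(T,S,(405,450,195,245),(190,240,160,250));print(d,np.degrees(np.arccos(d[2])),f(110),f(10))
E
python3 sq.py
```

```text
[341.79420402  87.6383215  245.30878271] 40.95
[-0.49191471 -0.12105705  0.86218624] 30.437053355936527 [ 459.28714534 -296.75781351  110.        ] [ 516.341491  -282.7171059   10.       ]
[341.8  87.5 245.3] [0.4 0.4 0.2] 94.02400031381524
plate [618.4  55.5] [355.6 315. ] yaw -3.1 6421 stand [12.5 -1.5]
x-prof at y 20 [(2, '+')]
x-prof at y 40 [(2, '+')]
x-prof at y 60 [(2, '+')]
x-prof at y 80 [(2, '+')]
x-prof at y 95 [(2, '+')]
y-prof at x 5 [(10, '+')]
y-prof at x 20 [(8, '+')]
y-prof at x 40 [(6, '+')]
y-prof at x 60 [(6, '+')]
y-prof at x 80 [(6, '+')]
y-prof at x 92 [(6, '+')]
```

View pics/fin.png

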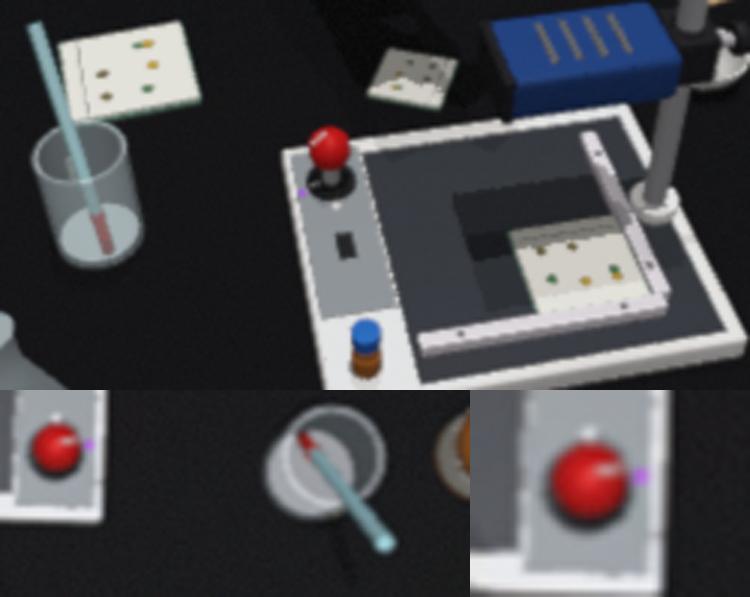

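Run:
```python
from h import *
C=np.array([503.5,-72,75.])
for n,p in(('top',(344.5,205.2)),('scene',(299.3,218.9))):
    c=grab(n);im=c['image'].astype(float);acc=[]
    for v in range(int(p[1])-9,int(p[1])+10):
        for u in range(int(p[0])-9,int(p[0])+10):
            b,g,r=im[v,u]
            o,d=ray(c,u,v);oc=C-o;t=oc@d;h=400-(oc@oc-t*t)
            if h<40: continue
            q=o+d*(t-h**.5)-C
            w=min(b,g)/max(r,1)
            if w>.3 and r>110: acc.append((w,q))
    for w,q in acc: print(n,round(w,2),q.round(0),'cw from stand x:',round(-np.arctan2(q[1],q[0])-.052,2))
```

```text
top 0.49 [17.  6.  9.] cw from stand x: -0.37
top 0.46 [17.  3. 11.] cw from stand x: -0.21
top 0.46 [17. -0. 11.] cw from stand x: -0.03
top 0.45 [17. -3. 11.] cw from stand x: 0.15
top 0.31 [14.  9. 12.] cw from stand x: -0.63
top 0.38 [13. -9. 12.] cw from stand x: 0.57
top 0.44 [ 10. -12.  12.] cw from stand x: 0.84
top 0.35 [ 6. -3. 19.] cw from stand x: 0.39
top 0.45 [ 6. -6. 18.] cw from stand x: 0.71
top 0.5 [ 6. -9. 17.] cw from stand x: 0.9
top 0.55 [  7. -12.  14.] cw from stand x: 1.02
top 0.7 [  7. -15.  11.] cw from stand x: 1.08
top 0.35 [ 5. 18.  7.] cw from stand x: -1.34
top 0.34 [ 3.  0. 20.] cw from stand x: -0.12
top 0.54 [ 3. -3. 20.] cw from stand x: 0.69
top 0.69 [ 3. -6. 19.] cw from stand x: 1.03
top 0.72 [ 3. -9. 18.] cw from stand x: 1.17
top 0.66 [  3. -12.  16.] cw from stand x: 1.24
top 0.66 [  4. -15.  12.] cw from stand x: 1.27
top 0.32 [ 0.  0. 20.] cw from stand x: -1.6
top 0.41 [-0. -3. 20.] cw from stand x: 1.53
top 0.49 [ 0. -6. 19.] cw from stand x: 1.52
top 0.51 [ 0. -9. 18.] cw from stand x: 1.51
top 0.45 [  0. -12.  16.] cw from stand x: 1.49
[... 850 characters left out ...]
 stand x: 1.38
scene 0.56 [  5. -13.  15.] cw from stand x: 1.17
scene 0.37 [  6. -10.  16.] cw from stand x: 0.96
scene 0.8 [ 5. 17.  8.] cw from stand x: -1.33
scene 0.45 [  1. -18.   9.] cw from stand x: 1.45
scene 0.57 [  5. -16.  12.] cw from stand x: 1.23
scene 0.33 [  7. -13.  13.] cw from stand x: 1.04
scene 0.67 [ 8. 17.  7.] cw from stand x: -1.17
scene 0.49 [  3. -18.   7.] cw from stand x: 1.34
scene 0.55 [10. 16.  5.] cw from stand x: -1.06
scene 0.54 [  5. -19.   5.] cw from stand x: 1.27
scene 0.55 [12. 16.  3.] cw from stand x: -0.99
scene 0.51 [  6. -19.   2.] cw from stand x: 1.23
scene 0.63 [12. 16.  0.] cw from stand x: -0.95
scene 0.35 [16. 12.  0.] cw from stand x: -0.7
```

```bash
python3 -c "
from cell import manip
print(manip.sign_off())"
```

```text
the job is handed in; nothing more can be done
None
```

The job is done and handed in at about 41 s: the plate is in the corner, the rod is back in its beaker, and the knob is turned to its stop.

**What I did:** I nudged the plate with the rod alternately along the two stop strips. Then I put the rod back in the beaker, let go of it, and only after that gripped the red ball and turned it clockwise.

**What went wrong on the way:**
- The rod tip jammed on the stage once, with about 43 N at the wrist.
- As I re-angled the rod after that, it slipped out of the fingers. It came to rest against the stand's front edge and across the small spare plate on the bench. I picked it up and carried on.
- While I re-gripped it, something pushed up on the tool with about 10 N. It may have been the edge of that spare plate. In the final picture that plate looks unmoved, but I did not measure it.

**Last checks:**
- **Plate:** its edges run parallel to both strips with no visible gap. I felt firm contact pushing towards each strip: about 10 N at the back and 3 N at the left. The image edges agree with this to about 2–4 mm, which is as fine as I could measure. The inside of the back strip is hidden from the camera, so that side rests on the contact force.
- **Rod:** leaning 30° in the beaker with the rubber end down, on nearly the same line as at the start.
- **Knob:** the white stripe on the ball reads about 1.3 rad in both views. The wrist moment while turning did not settle clearly: it jumped to +0.39 N m near the stop, then read −0.18 N m. I relied on the stripe and on having turned the gripper 1.66 rad in all.
- **Other things:** those visible in the final picture were still standing. I did not check the calculator, the dish or the whole of the flask and amber bottle in it. The gripper was clear of everything at hand-in.

I viewed 15 pictures, five over the budget of 10.

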